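# Centre-punch the bracket blank at the scribed cross

## Task

Take the spring-loaded centre punch out of its wooden stand, set its point on the scribed cross of the clamped L-shaped bracket blank and press it gently and straight down until you feel its hidden spring snap, without driving it on hard against its stop. Press on the blank nowhere else, then put the punch back upright, fully home in its stand, and leave the other things on the bench where they are.

Things in the scene. Friction and masses are not known exactly. Their poses are not given: they have to be found in the camera images.
- punch: Automatic centre punch, steel, about 330 g, upright in the stand. Origin on its axis at the barrel's lower end, z up. Lower barrel diameter 18 mm, z 0 to 40 mm; flange diameter 34 mm, z 40 to 46; grooved grip barrel diameter 16 mm, z 46 to 95 (top): hold it here, fingertips just above the flange. A pointed nose, diameter 8 mm, sticks out 36 mm below the origin.
- punch_latch (a joint): Hidden latch in the punch, m (coarse reading): 0 until the snap, about 0.0014 once snapped, 0 again when lifted. The nose goes in against 2 to 3 N through 0 to 20 mm of slack (different each time); then in 2 to 3 mm the force climbs to about 14 N, the latch snaps and the force falls at once to about 4 N. Pushed on, the nose meets its stop and the force climbs past 17 N, too hard: stop at the snap.
- stand: Fixed dark wooden block 75 x 75 x 85 mm. Origin at the centre of its underside, z up. A vertical through hole of diameter 22 mm with a small chamfer is in the middle of its top (85 mm above the origin). The punch's flange rests on the top when it is fully home, so that the punch's origin is then 45 mm above the stand's origin.
- spot (a point): the scribed dark cross on the top face of the blank's short leg, 25 mm from the leg's free end: the point to punch, z up. The only cross; the round black dots on the long leg are holes already drilled.
- blank: L-shaped aluminium bracket blank, 6 mm thick, clamped level on the marking plate with its underside 20 mm above the bench; long leg 130 x 40 mm, short leg 40 mm wide reaching 70 mm out from the long leg. Origin on its underside; the long leg runs along y, the short leg points to +x at +y. The cross lies at x 25, y 45, z 6 mm in its frame.
- jig: Fixed dark steel marking plate 220 x 160 x 20 mm (x, y, z), origin under its centre, carrying the blank, three dowel pins and a low clamp on the long leg; nothing on it is higher than 45 mm above the bench
- type_block: loose brass block 24 x 36 x 23 mm lying on the marking plate near a corner; leave alone
- spanner: loose steel spanner 160 mm long lying in the middle of the bench; leave alone
- tape: loose roll of paper tape, diameter 56 mm, 18 mm high, near the robot; leave alone
- hammer: loose hammer 240 mm long lying at the back; leave alone
- ink_tin: loose grey ink tin, diameter 80 mm, 75 mm high, at the back; leave alone
- mug: loose white mug, diameter 80 mm, 90 mm high, at the right; leave alone
- brayer: loose hand ink roller, rubber roll 34 x 90 mm with a wooden handle, at the left; leave alone
Not all that is in view belongs to the job. There is more than one size of the punch; the job needs the smaller.

How it is judged:
On the way, in this order (a step that is already met when the one before it is completed fails the run):
1. the punch's point rests on the cross, the punch upright, its spring not yet snapped (contact force between punch and blank above 1.5 N and horizontal distance between punch and spot below 0.003 m and angle between punch's own z axis and vertical below 0.1 rad and value of joint punch_latch below 0.0004 m), for 0.05 s.
2. pressed straight down on the cross, the spring snaps (value of joint punch_latch above 0.0006 m and contact force between punch and blank above 1 N and horizontal distance between punch and spot below 0.003 m and angle between punch's own z axis and vertical below 0.1 rad), for 0.04 s.
At the end, for the whole second after the job is handed in: The punch stands in the stand's hole within 4 mm of its centre, upright within 0.1 rad, its flange on the top of the block (origin 42 to 48 mm above the stand's origin), latch reset (under 0.0004), released and at rest (horizontal distance between punch and stand below 0.004 m and z of punch in the frame of stand between 0.042 and 0.048 m and angle between punch's own z axis and vertical below 0.1 rad and value of joint punch_latch below 0.0004 m and linear speed of punch below 0.02 m/s); the robot touches nothing.
It fails at once if the punch presses on the blank with more than 17 N (driven on against its stop) (contact force between punch and blank above 17 N).
It fails at once if the punch presses with more than 3 N on the blank off the cross (over 4 mm) or leaning over 0.15 rad (contact force between punch and blank above 3 N and (horizontal distance between punch and spot above 0.004 m or angle between punch's own z axis and vertical above 0.15 rad)).
It fails at once if the spring is snapped away from the cross (value of joint punch_latch above 0.0006 m and horizontal distance between punch and spot above 0.004 m).
It fails at once if another loose thing is moved by more than 25 mm (distance of any of type_block, spanner, tape, hammer, ink_tin, mug, brayer from where it was at the start of the episode above 0.025 m).
It also fails if it takes over 58 s, if anything falls off the work surface, if the arm or the gripper's body presses on something with over 40 N, if the wrist force passes 120 N, or if a joint passes its speed limit or range.

## Robot

A 7-joint arm with a two-finger parallel gripper is mounted at the origin on the work surface. World frame = base frame: x ahead of the robot, y to its left, z up, the work surface at z = 0. Lengths are in m, angles in rad, forces in N, time in s.
With the tool pointing down it reaches from about 0.4 to 0.85 m from the base axis. Payload 10.4 kg.
Tool frame: the origin (TCP) lies at the very end of the fingers, on their centre line; the grasp point (between the pads) lies 19 mm behind it; z points along the fingers, y is the direction in which the jaws open and shut (so a half turn about z gives the same grasp; the last joint's range is limited). The gripper opens to 87 mm and grips with 3 to 60 N. Pads are 19 mm wide; open, the fingers measure 117 mm over their backs; the gripper's body (75 mm by 190 mm) begins 51 mm behind the grasp point.
Start: joints at [1.189, 0.332, -0.065, 1.46, 0.022, 1.35, -0.088], TCP at [0.219, -0.585, 0.194] pointing down, gripper open.
Joint ranges: [-2.6, 2.6], [-0.5, 2.12], [-1.47, 1.34], [0.16, 2.42], [-1.27, 4.41], [0.06, 2.06], [-2.6, 2.6]. Speed limits (rad/s): [2.22, 2.22, 2.79, 2.79, 3.14, 3.14, 3.14].

## Interface

Orientations are given as a unit quaternion [x, y, z, w].
In Python, from bench import read_state, camera, close_job, recognise, masks_of gives the robot as it stands.
- The arm moves only by the tool play_rows, never from a script. Its argument "moves" is a list of rows, each a list of 3 entries, a list of its own where there are three numbers: the shift along the tool's x, y, z in cm, then the turn, a rotation vector about the tool's x, y, z in rad, then the finger opening in cm, from 0 to 8.7. In form: [[[dx, dy, dz], [ax, ay, az], jaw], ...]. A call has 1 to 8 rows; each row is the pose to reach, as a shift and turn from the pose commanded when the call began, along the tool's axes at that moment; what a row does not reach only later rows make up. A row lasts 1/8 s, in which the tool goes at most 62.5 mm and 10.7 degrees, less where a joint would pass 70% of its speed; a pose out of reach is approached as far as the arm can. A call with a gripper value outside its range is refused whole. The fingers move at their own pace and stop on an object; "grip_force" is the grip in N (left out, the last holds). Time passes only in rows, so rows that repeat a pose let the fingers close. It gives the time, the measured TCP pose, the force and the opening at its end, in the units of the state.
- read_state(): the state, without advancing time (a new reading comes with each control period).
- camera(name): name is "side" or "top" or "wrist"; returns a dict with "frame" (400x640x3 uint8, red, green, blue), "intrinsics" (3x3 intrinsics, pixels), "camera_from_world" (4x4, takes a point from world to camera coordinates). Camera axes: x right, y down, z forward; pixel columns grow to the right and rows downward; lengths in m; the calibration is good to about 2 mm. A picture is of the moment at which its call begins. There is no depth.
- close_job(): hands the job in, once; it reports no verdict.
Trained networks look in a picture, given as the dict that the camera call returned (one of the last four; its "shot" number tells which), for a name from the list of things; names that differ only in an ending like _2 or _b are one class to them, and where a whole thing is asked for, a point or a joint stands for the part that bears it (a point fixed in the world has none). Each returns a list of dicts, best first, with "conf" (0 to 1); they miss things now and then, are a little off and sometimes report something else, mostly with a low value. They report only what shows in the picture. A call takes as long as a camera call. They do not tell look-alikes from the thing itself.
- recognise(picture, query): "at" ([column, row] in pixels, amid what is visible of it).
- masks_of(picture, query): "region" (400x640 bool, what is visible of it) and "at" ([column, row] in pixels, amid what is visible of it).
The state is a dict: "time": time; "joint_positions": joint angles; "joint_vel": joint speeds; "joint_torque": joint torques, N m; "ee_pos": TCP position; "eef_rot": TCP orientation; "ft_force": force on the tool from outside, world axes, zero at the start; "torque": the same for the moment, N m; "width": finger opening in m.
Only numpy, scipy, OpenCV 4.12 (cv2) and the standard library are available. Lean on these libraries where they do the work, as an engineer would, in place of code of your own. Each camera call takes 0.05 s, during which the arm holds its last target.

## Working session

There is one attempt and no reset: what is moved stays moved. The work goes in short steps, Python scripts to look and compute and a tool call to move; the robot and the scene stay as the last step left them, time stands still between calls to the robot, and variables do not carry over. Pictures are saved under pics/ and viewed, and the job is handed in when it is done.

Besides the shell and the picture viewer there is one more tool, called after "Request:" as name(argument=value, ...), one argument or row to a line, values as JSON. play_rows: Moves the arm, as the interface text tells. Its arguments: {"type":"object","properties":{"moves":{"type":"array","items":{"type":"array"}},"grip_force":{"type":"number"}},"required":["moves"]}

```bash
mkdir -p pics; ls; cat > h.py <<'E'
import numpy as np,cv2
from bench import *
from scipy.spatial.transform import Rotation as R
def save(p,n): cv2.imwrite('pics/'+n+'.png',cv2.cvtColor(p['frame'],cv2.COLOR_RGB2BGR))
def crop(p,n,c,r,h,s): 
    f=p['frame'];r0=max(0,r-h);c0=max(0,c-h);x=f[r0:r+h,c0:c+h]
    cv2.imwrite('pics/'+n+'.png',cv2.cvtColor(cv2.resize(x,None,fx=s,fy=s,interpolation=cv2.INTER_CUBIC),cv2.COLOR_RGB2BGR)); print('crop origin',c0,r0,'scale',s)
def ray(p,uv):
    T=np.array(p['camera_from_world']);K=np.array(p['intrinsics']);Rm=T[:3,:3];o=-Rm.T@T[:3,3]
    d=Rm.T@np.linalg.solve(K,[uv[0],uv[1],1.]);return o,d/np.linalg.norm(d)
def atz(p,uv,z):
    o,d=ray(p,uv);return o+d*(z-o[2])/d[2]
def proj(p,X):
    T=np.array(p['camera_from_world']);c=T[:3,:3]@np.array(X)+T[:3,3];q=np.array(p['intrinsics'])@c;return q[:2]/q[2]
def tri(obs):
    A=np.zeros((3,3));b=np.zeros(3)
    for p,uv in obs:
        o,d=ray(p,uv);M=np.eye(3)-np.outer(d,d);A+=M;b+=M@o
    return np.linalg.solve(A,b)
E
python3 - <<'E'
from h import *
s=read_state();print(s)
for n in ['top','side','wrist']:
    p=camera(n);save(p,n+'0')
    o,_=ray(p,(320,200));print(n,o)
    for q in ['punch','stand','spot','blank','jig']:
        print(q,[(np.round(r['at'],1).tolist(),round(r['conf'],2)) for r in recognise(p,q)])
E
```

```text
pics
{'time': 0.0, 'joint_positions': array([ 1.18940558,  0.33285255, -0.06469854,  1.4609442 ,  0.02158152,
        1.34983028, -0.08850018]), 'joint_vel': array([-0.00143262, -0.00160069,  0.00065269, -0.00168618, -0.00010409,
       -0.00170745,  0.00090533]), 'joint_torque': array([-9.95990013e-04, -6.23246241e+01,  2.40984466e-02, -3.89891338e+01,
       -6.15042541e-02,  3.98025813e-02,  1.82905665e-04]), 'ee_pos': array([ 0.21932272, -0.58482408,  0.19366461]), 'eef_rot': array([ 9.83950162e-01,  1.78442229e-01, -1.40362475e-04, -6.55053824e-04]), 'ft_force': array([-0.07158758,  0.53354437, -0.41503241]), 'torque': array([ 0.01482334,  0.0109239 , -0.00384146]), 'width': 0.08686837598133694}
top [ 0.38851896 -0.00528793  1.20700916]
punch [([411.6, 280.7], 0.8), ([389.9, 206.1], 0.68)]
stand [([383.6, 208.3], 0.59), ([318.1, 184.2], 0.35)]
spot [([228.2, 213.0], 0.63)]
blank [([227.1, 212.7], 0.75), ([158.8, 201.3], 0.69)]
jig [([236.1, 212.2], 0.69)]
side [ 0.3322227  -0.70227107  0.83961418]
punch [([246.7, 322.8], 0.97), ([318.8, 252.5], 0.76)]
stand [([320.3, 269.1], 0.64)]
spot [([306.1, 170.1], 0.6), ([266.9, 119.6], 0.6), ([269.1, 151.1], 0.59)]
blank [([269.6, 153.3], 0.75)]
jig [([279.2, 162.5], 0.93)]
wrist [ 0.28661224 -0.56108952  0.38475835]
punch [([29.6, 4.0], 0.81)]
stand []
spot []
blank []
jig []
```

View pics/top0.png

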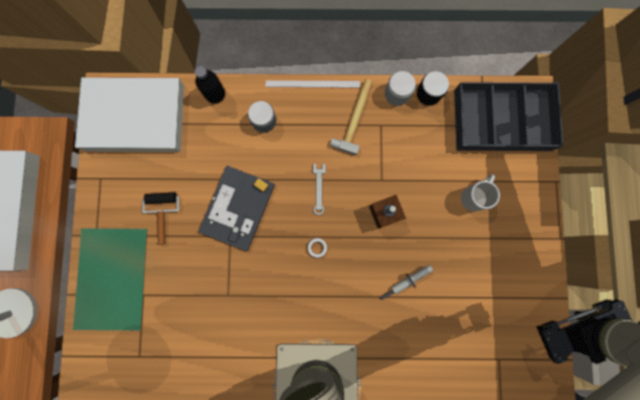

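View pics/side0.png

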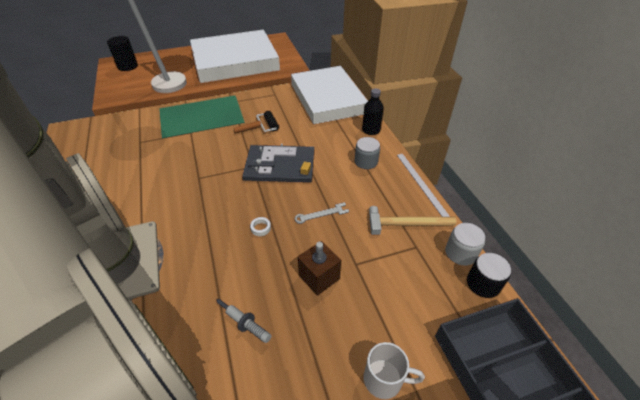

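View pics/wrist0.png

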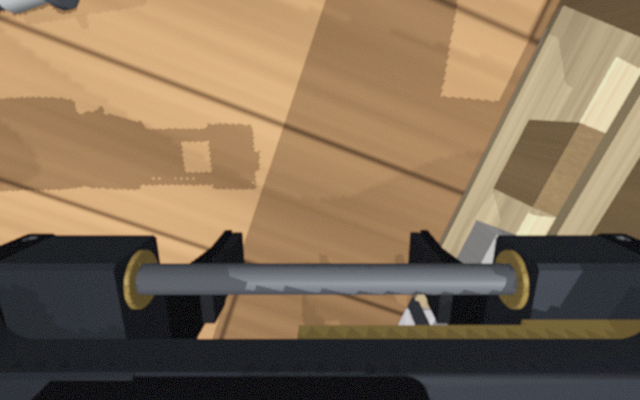

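Candidates for the punch: one lying on the bench at top (411,281) / side (247,323), which is long and looks like the larger one, and one upright in the dark block at top (390,208) / side (319,252). The description says upright in the stand, so I choose the second and check it in a close crop.

```bash
python3 - <<'E'
from h import *
t=camera('top');s=camera('side')
crop(t,'tc',388,208,32,9); crop(s,'sc',320,265,40,9); crop(t,'tb',235,208,45,9); crop(s,'sb',279,162,42,9)
for p,n in((t,'t'),(s,'s')):
    for q in ['punch','stand','blank']:
        for m in masks_of(p,q):
            r=m['region'];ys,xs=np.nonzero(r);print(n,q,m['conf'],m['at'],r.sum(),xs.min(),xs.max(),ys.min(),ys.max())
print('px/m top',t['intrinsics'][0][0])
print('tri punch',tri([(t,(389.9,206.1)),(s,(318.8,252.5))]))
E
```

```text
crop origin 356 176 scale 9
crop origin 280 225 scale 9
crop origin 190 163 scale 9
crop origin 237 120 scale 9
t punch 0.78 [410.8, 278.0] 371 382 431 266 297
t punch 0.62 [388.6, 208.9] 103 384 395 205 215
t stand 0.64 [161.2, 201.8] 641 144 178 192 243
t stand 0.61 [381.1, 210.4] 664 370 404 195 227
t blank 0.65 [224.2, 213.9] 758 209 252 185 231
s punch 0.72 [246.2, 320.8] 712 217 270 299 341
s punch 0.7 [319.1, 251.2] 207 313 326 241 262
s stand 0.9 [320.0, 269.3] 1387 298 341 243 293
s blank 0.64 [270.1, 151.3] 451 259 295 146 173
px/m top 395.2350829703477
tri punch [ 0.50628535 -0.20188302  0.10449591]
```

View pics/tc.png

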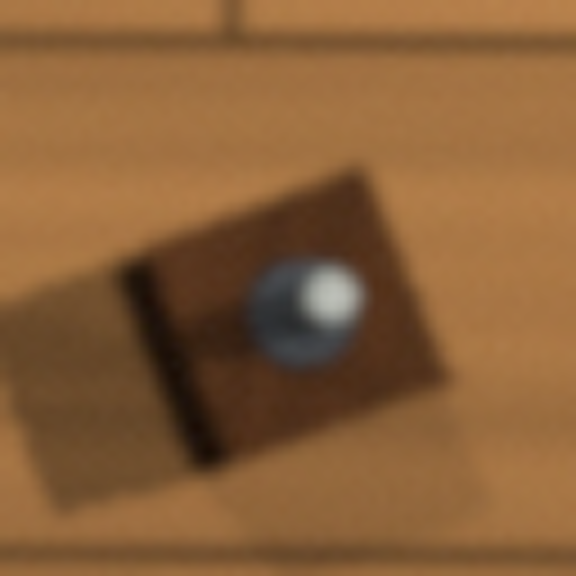

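View pics/sc.png

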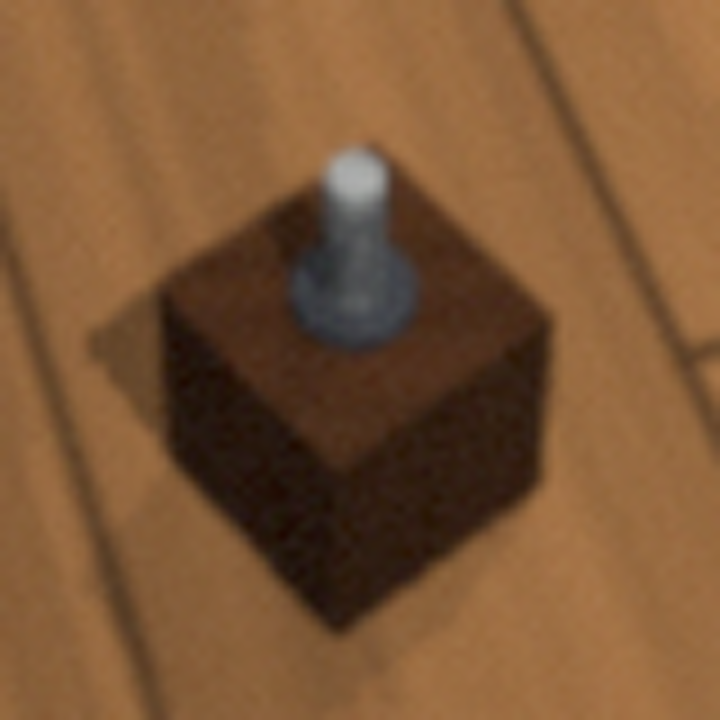

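View pics/tb.png

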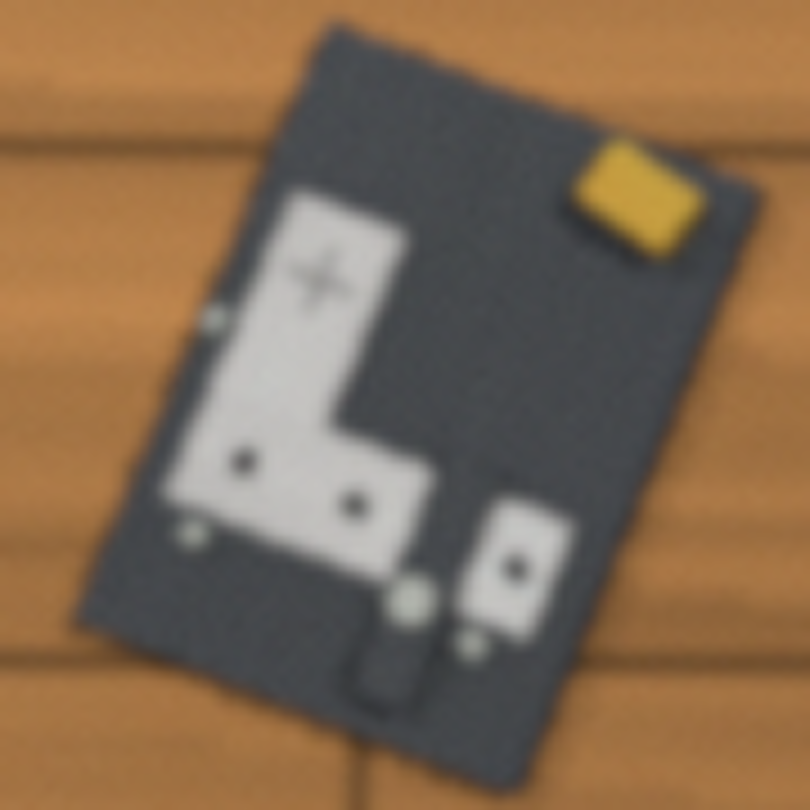

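View pics/sb.png

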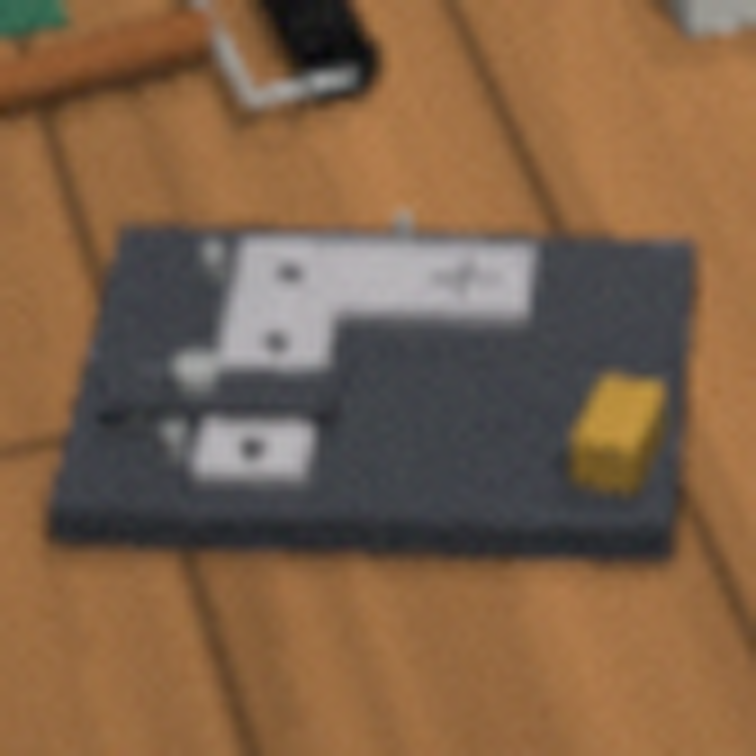

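The upright punch has a 16 mm grip, flange and the stand around it: right one. The cross is at top (225.1,193.3) / side (288.3,150.3).

```bash
python3 - <<'E'
from h import *
t=camera('top');s=camera('side')
P=[(t,(392.4,208.55)),(s,(319.2,244.3))]; C=[(t,(225.1,193.3)),(s,(288.3,150.3))]
for n,O,z in(('punchtop',P,.140),('cross',C,.026)):
    print(n,tri(O),[atz(p,uv,z) for p,uv in O])
# stand top corners
def f(l,o): return [((u+.5)/9-.5+o[0],(v+.5)/9-.5+o[1]) for u,v in l]
ct=[atz(t,x,.085) for x in f([(362,168),(448,380),(212,468),(130,262)],(356,176))]
cs=[atz(s,x,.085) for x in f([(365,142),(550,322),(343,472),(163,288)],(280,225))]
print('stand',np.mean(ct,0),np.mean(cs,0)); print(np.round(ct,3)); print(np.round(cs,3))
# blank short-leg direction
for p,l,o in((t,[(298,190),(408,235),(168,492),(395,583),(432,470)],(190,163)),):
    print(np.round([atz(p,x,.026) for x in f(l,o)],4))
st=read_state();print(R.from_quat(st['eef_rot']).as_matrix())
E
```

```text
punchtop [ 0.50119629 -0.20336801  0.1383431 ] [array([ 0.50089273, -0.20303851,  0.14      ]), array([ 0.50092811, -0.20455395,  0.14      ])]
cross [0.55511412 0.28027355 0.02516448] [array([0.55525859, 0.28004303, 0.026     ]), array([0.5546196 , 0.27926729, 0.026     ])]
stand [ 0.49954361 -0.19932224  0.085     ] [ 0.50070048 -0.20418729  0.085     ]
[[ 0.548 -0.224  0.085]
 [ 0.481 -0.25   0.085]
 [ 0.452 -0.175  0.085]
 [ 0.517 -0.149  0.085]]
[[ 0.52  -0.155  0.085]
 [ 0.547 -0.226  0.085]
 [ 0.481 -0.252  0.085]
 [ 0.454 -0.184  0.085]]
[[0.5847 0.2885 0.026 ]
 [0.5696 0.251  0.026 ]
 [0.4825 0.3279 0.026 ]
 [0.4528 0.2513 0.026 ]
 [0.4905 0.2403 0.026 ]]
[[ 9.36338052e-01  3.51099768e-01  7.42158625e-05]
 [ 3.51099774e-01 -9.36338048e-01 -9.29400483e-05]
 [ 3.68599064e-05  1.13080476e-04 -9.99999993e-01]]
```

Request:
play_rows(
  moves=[
    [[5, -3.2, -1.5], [0, 0, 0], 8.7],
    [[10, -6.4, -3], [0, 0, 0], 8.7],
    [[15, -9.6, -4], [0, 0, 0], 8.7],
    [[20, -12.9, -5], [0, 0, 0], 8.7],
    [[25, -16.1, -5.6], [0, 0, 0], 8.7],
    [[30, -19.3, -5.6], [0, 0, 0], 8.7],
    [[35, -22.5, -5.6], [0, 0, 0], 8.7],
    [[39.75, -25.77, -5.6], [0, 0, 0], 8.7],
  ],
)

```text
time: 2.4
ee_pos: [0.5021, -0.2027, 0.2507]
eef_rot: [0.984, 0.178, 0.0, 0.0]
ft_force: [0.0, -0.6, 0.3]
width: 0.0869
```

Request:
play_rows(
  moves=[
    [[0, 0, 0], [0, 0, 0], 8.7],
    [[0, 0, 0], [0, 0, 0], 8.7],
  ],
)

```text
time: 2.65
ee_pos: [0.5009, -0.205, 0.2504]
eef_rot: [0.984, 0.178, -0.0, 0.0]
ft_force: [-0.3, -1.0, 0.5]
width: 0.0872
```

```bash
python3 - <<'E'
from h import *
s=read_state();print(s['time'],s['ee_pos'],s['ft_force'],s['joint_positions']);print(R.from_quat(s['eef_rot']).as_matrix().round(4))
w=camera('wrist');save(w,'w1')
for q in['punch','stand']:print(q,[(r['at'],r['conf']) for r in recognise(w,q)])
print('tcp px',proj(w,s['ee_pos']),'pred punch top',proj(w,[.501,-.2035,.14]))
E
```

```text
2.65 [ 0.50087975 -0.20501549  0.2504252 ] [-0.3049697  -1.02277902  0.49652106] [ 0.67066523  0.1480244  -0.4083764   1.57861029  0.05979114  1.42730777
 -0.95456851]
[[ 9.364e-01  3.509e-01 -2.000e-04]
 [ 3.509e-01 -9.364e-01 -5.000e-04]
 [-4.000e-04  4.000e-04 -1.000e+00]]
punch [([322.7, 179.7], 0.85), ([319.4, 310.3], 0.69)]
stand [([326.5, 160.1], 0.85)]
tcp px [324.42129666 228.45955101] pred punch top [323.45891983 185.72581434]
```

View pics/w1.png

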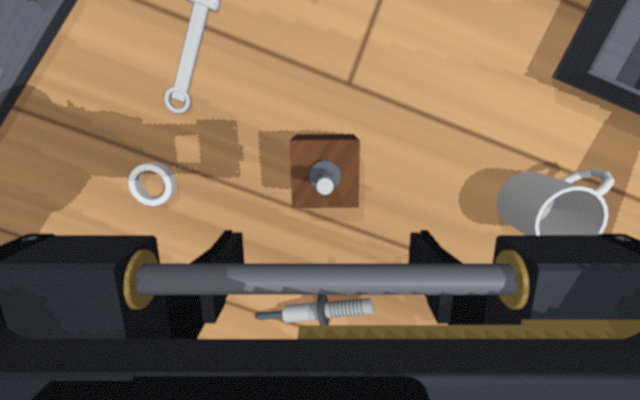

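```bash
python3 - <<'E'
from h import *
w=camera('wrist');s=read_state();crop(w,'w1c',325,172,36,10)
for uv in [(324.5,185)]: print(atz(w,uv,.14),proj(w,[.501,-.2035,.14]),proj(w,[.501,-.2035,.091]),s['ee_pos'])
E
```

```text
crop origin 289 136 scale 10
[ 0.50158629 -0.20506755  0.14      ] [322.69201624 185.00248913] [323.12205264 174.58142567] [ 0.5005107  -0.20572755  0.25044678]
```

View pics/w1c.png

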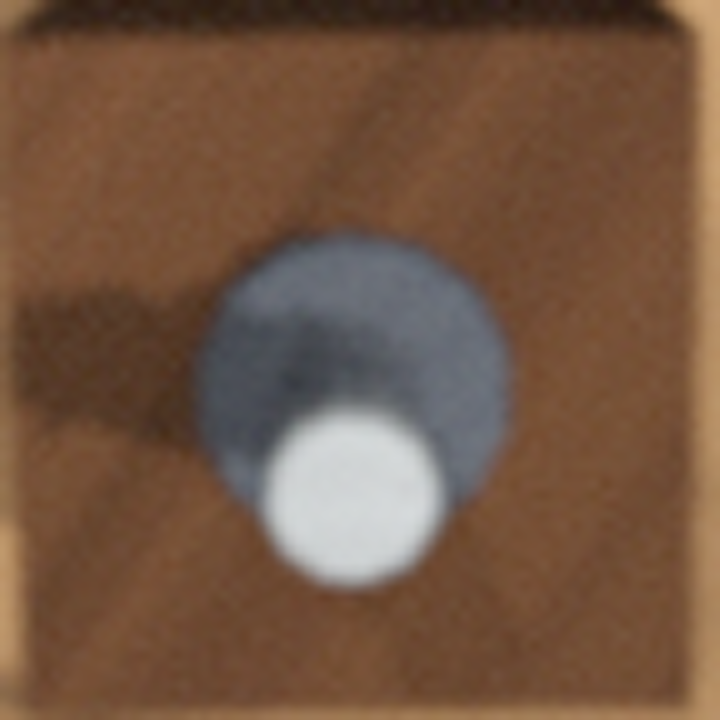

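Request:
play_rows(
  moves=[
    [[0, 0, 5], [0, 0, 0], 8.7],
    [[0, 0, 10], [0, 0, 0], 8.7],
    [[0, 0, 14], [0, 0, 0], 8.7],
    [[0, 0, 15.6], [0, 0, 0], 8.7],
    [[0, 0, 15.6], [0, 0, 0], 8.7],
    [[0, 0, 15.6], [0, 0, 0], 8.7],
  ],
)

```text
time: 3.6
ee_pos: [0.5023, -0.2049, 0.0963]
eef_rot: [0.984, 0.178, 0.001, 0.001]
ft_force: [-0.8, -0.1, 0.5]
width: 0.0867
```

```bash
python3 - <<'E'
from h import *
for i in range(3):
    w=camera('wrist');s=read_state();print(s['ee_pos'],s['ft_force'],s['joint_vel'].round(3))
save(w,'w2');print(proj(w,s['ee_pos']))
z=camera('side');crop(z,'s2c',320,255,40,9);t=camera('top');crop(t,'t2c',388,208,32,9)
E
```

```text
[ 0.50231226 -0.20486124  0.09628845] [-0.32015899  0.31268194 -0.56975664] [-0.     0.001  0.001  0.005 -0.    -0.002 -0.001]
[ 0.50218755 -0.20478076  0.09608001] [ 0.50100566 -0.94383545 -0.2173491 ] [-0.002  0.002 -0.     0.007  0.001 -0.002 -0.   ]
[ 0.50202174 -0.20470966  0.09582471] [ 0.74850684 -0.58672633 -0.10889975] [-0.002  0.004  0.001  0.007  0.    -0.004  0.001]
[324.18017    228.51096739]
crop origin 280 215 scale 9
crop origin 356 176 scale 9
```

View pics/w2.png

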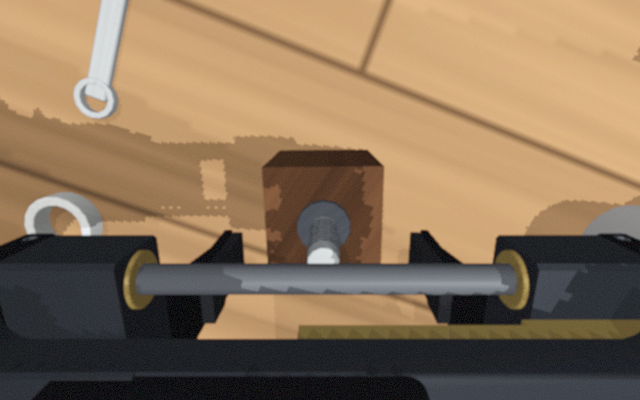

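View pics/s2c.png

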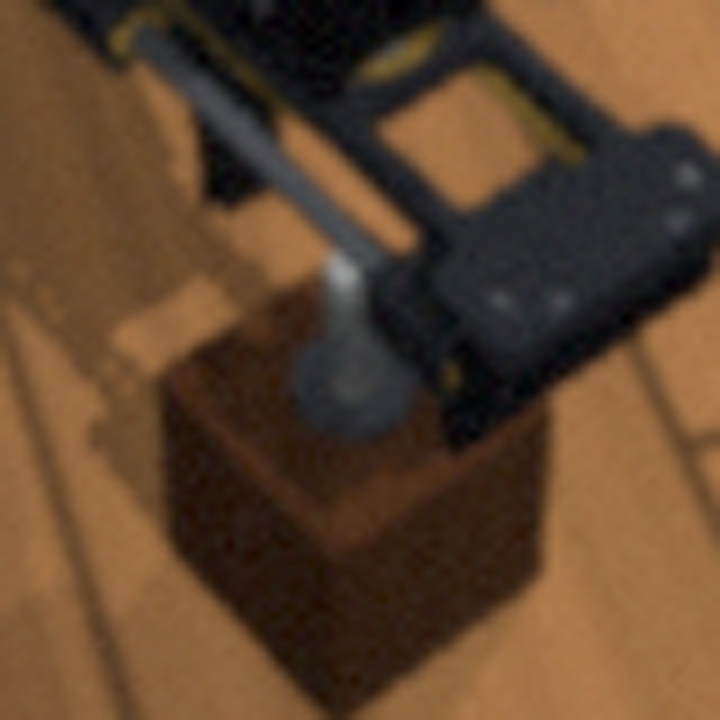

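Request:
play_rows(
  moves=[
    [[0, 0, 0], [0, 0, 0], 1.0],
    [[0, 0, 0], [0, 0, 0], 1.0],
    [[0, 0, 0], [0, 0, 0], 1.0],
    [[0, 0, 0], [0, 0, 0], 1.0],
    [[0, 0, 0], [0, 0, 0], 1.0],
    [[0, 0, 0], [0, 0, 0], 1.0],
    [[0, 0, 0], [0, 0, 0], 1.0],
    [[0, 0, 0], [0, 0, 0], 1.0],
  ],
  grip_force=50,
)

```text
time: 4.85
ee_pos: [0.5012, -0.2043, 0.0945]
eef_rot: [0.984, 0.178, 0.0, -0.0]
ft_force: [-0.3, 2.3, 0.0]
width: 0.0156
```

```bash
python3 - <<'E'
from h import *
z=camera('side');crop(z,'s3c',320,255,40,9);w=camera('wrist');save(w,'w3')
s=read_state();print(s)
E
```

```text
crop origin 280 215 scale 9
{'time': 4.95, 'joint_positions': array([ 0.65921822,  0.25837082, -0.40683342,  1.78976233,  0.11258418,
        1.11647132, -0.99691666]), 'joint_vel': array([ 0.00049691, -0.0005    , -0.00127254, -0.00100192,  0.00066698,
       -0.00099453,  0.00064624]), 'joint_torque': array([ 3.77481161e-01, -5.15776384e+01, -2.91341141e+00, -3.59779930e+01,
        1.89932794e-01, -2.61522867e-01, -1.27627191e-03]), 'ee_pos': array([ 0.50112923, -0.20411476,  0.09440697]), 'eef_rot': array([ 9.83935644e-01,  1.78523467e-01, -7.20336925e-05, -1.20344999e-04]), 'ft_force': array([-0.79479679,  1.62691476,  0.99704126]), 'torque': array([ 0.19152501,  0.15722758, -0.03718007]), 'width': 0.014556482607766232}
```

View pics/s3c.png

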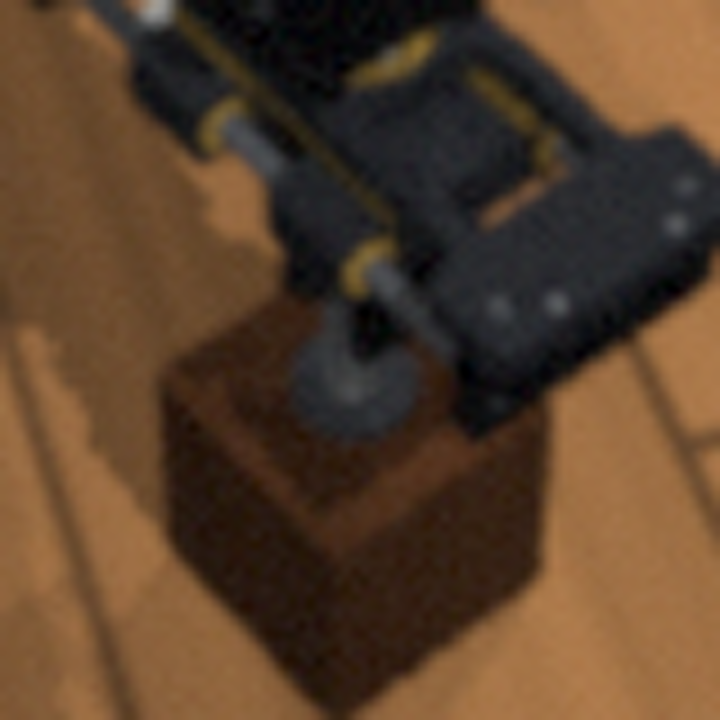

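View pics/w3.png

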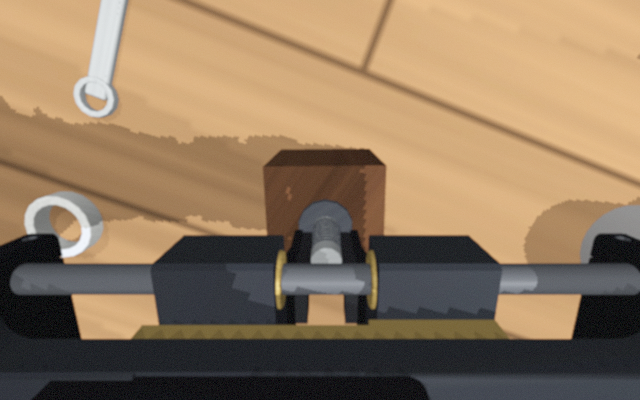

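Request:
play_rows(
  moves=[
    [[0, 0, -1], [0, 0, 0], 1.0],
    [[0, 0, -3], [0, 0, 0], 1.0],
    [[0, 0, -6], [0, 0, 0], 1.0],
    [[0, 0, -9], [0, 0, 0], 1.0],
    [[0, 0, -12], [0, 0, 0], 1.0],
    [[0, 0, -15.6], [0, 0, 0], 1.0],
    [[0, 0, -15.6], [0, 0, 0], 1.0],
    [[0, 0, -15.6], [0, 0, 0], 1.0],
  ],
)

```text
time: 5.95
ee_pos: [0.5007, -0.2043, 0.2497]
eef_rot: [0.984, 0.178, -0.0, -0.0]
ft_force: [0.2, 0.1, -3.0]
width: 0.0143
```

```bash
python3 - <<'E'
from h import *
z=camera('side');crop(z,'s4c',320,225,60,7);t=camera('top');w=camera('wrist')
s=read_state();print(s['ee_pos'],s['ft_force'],s['width'],s['joint_positions'])
print(R.from_quat(s['eef_rot']).as_matrix().round(4))
save(w,'w4');print(proj(z,s['ee_pos']),[proj(z,s['ee_pos']-[0,0,d]) for d in(.0494,.0854)])
E
```

```text
crop origin 260 165 scale 7
[ 0.50056673 -0.20418596  0.24923438] [-0.25001882  0.80143486 -3.67427057] 0.01518016952758522 [ 0.67129511  0.14897103 -0.4101038   1.58014677  0.05959342  1.42693444
 -0.95542513]
[[ 9.363e-01  3.511e-01 -1.900e-03]
 [ 3.511e-01 -9.363e-01  8.000e-04]
 [-1.500e-03 -1.400e-03 -1.000e+00]]
[319.1020883  212.23049867] [array([319.05237957, 227.45925016]), array([319.01879905, 237.74696771])]
```

View pics/s4c.png

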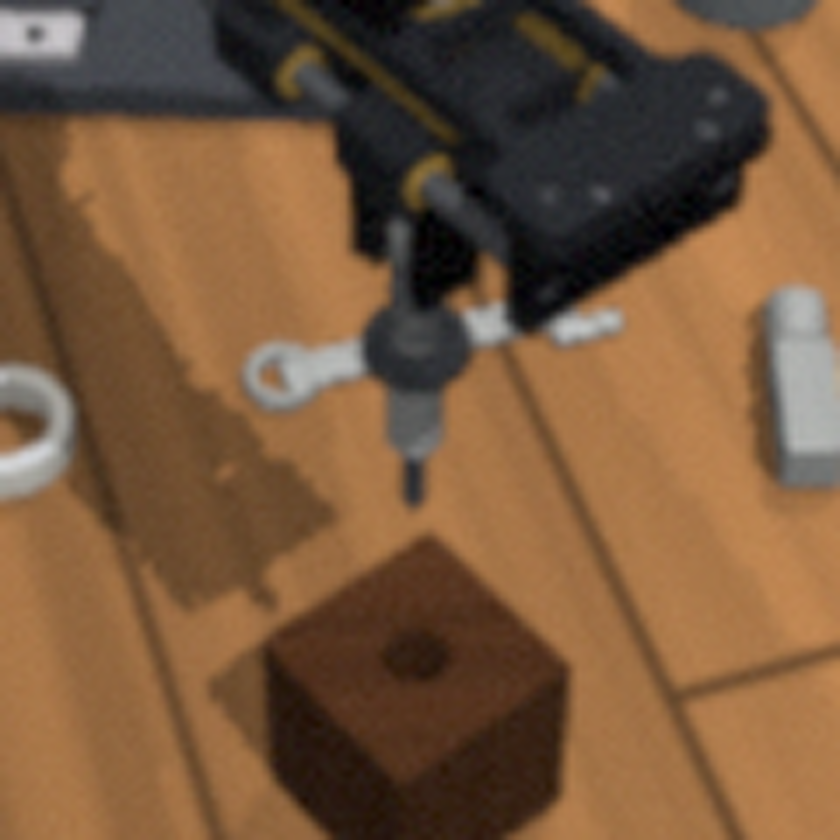

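View pics/w4.png

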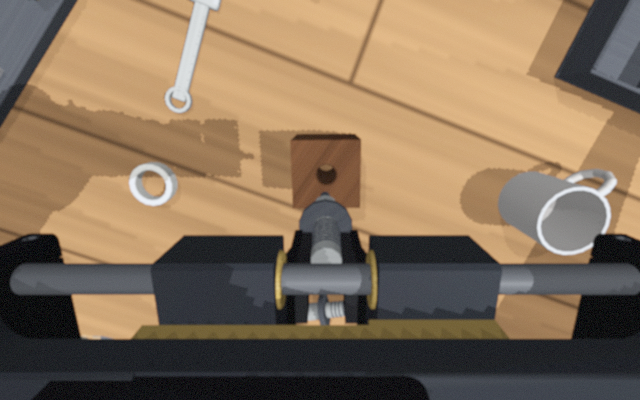

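```bash
python3 - <<'E'
from h import *
z=camera('side');t=camera('top');w=camera('wrist');s=read_state()
crop(w,'w5c',327,185,30,12);crop(t,'t5c',390,208,35,9)
print(s['ee_pos'],atz(z,(318.8,258.1),.085),atz(z,(318.7,236.4),s['ee_pos'][2]-.0854))
E
```

```text
crop origin 297 155 scale 12
crop origin 355 173 scale 9
[ 0.50091075 -0.20424958  0.24979179] [ 0.50031811 -0.20379038  0.085     ] [ 0.50095761 -0.20077697  0.16439179]
```

View pics/w5c.png

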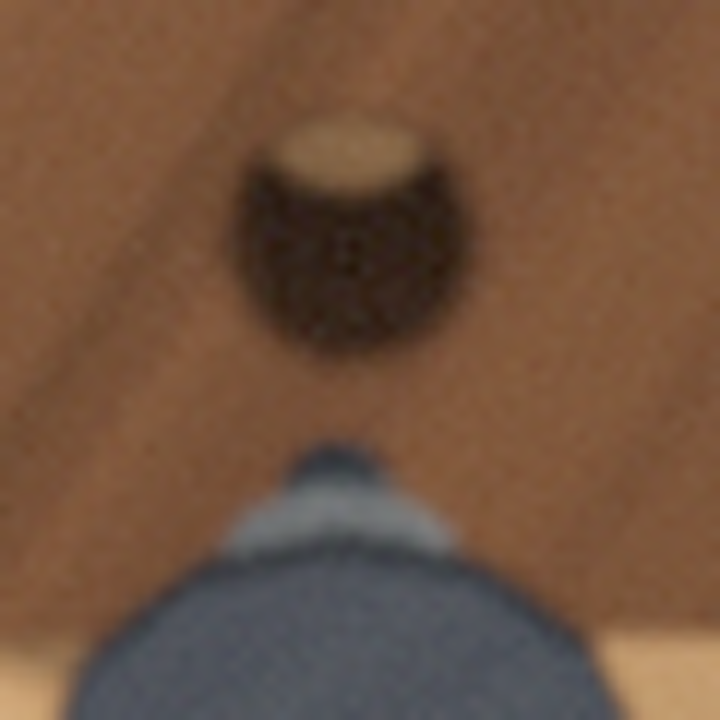

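View pics/t5c.png

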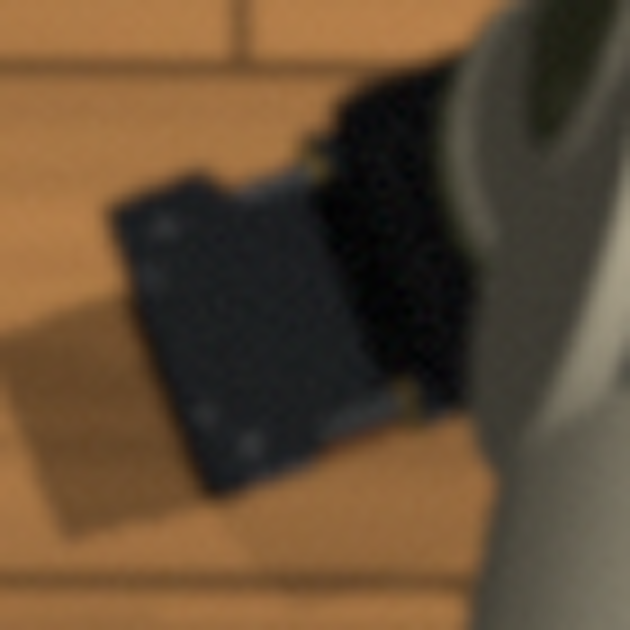

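Request:
play_rows(
  moves=[
    [[2, -4, 0], [0, 0, 0], 1.0],
    [[5, -9.8, 0], [0, 0, 0], 1.0],
    [[8, -15.7, 0], [0, 0, 0], 1.0],
    [[11, -21.6, 0], [0, 0, 0], 1.0],
    [[14, -27.5, 0], [0, 0, 0], 1.0],
    [[17, -33.4, 0], [0, 0, 0], 1.0],
    [[20, -39.3, 0], [0, 0, 0], 1.0],
    [[22.1, -43.4, 0], [0, 0, 0], 1.0],
  ],
)

```text
time: 7.25
ee_pos: [0.5554, 0.2764, 0.2502]
eef_rot: [0.984, 0.178, 0.0, 0.0]
ft_force: [1.1, -0.4, -2.2]
width: 0.0142
```

Request:
play_rows(
  moves=[
    [[0, 0, 5], [0, 0, 0], 1.0],
    [[0, 0, 9], [0, 0, 0], 1.0],
    [[0, 0, 9], [0, 0, 0], 1.0],
    [[0, 0, 9], [0, 0, 0], 1.0],
  ],
)

```text
time: 7.75
ee_pos: [0.5559, 0.2752, 0.1623]
eef_rot: [0.984, 0.178, 0.001, -0.0]
ft_force: [0.0, 0.5, -2.5]
width: 0.0145
```

```bash
python3 - <<'E'
from h import *
for i in range(8): camera('top')
z=camera('side');t=camera('top');w=camera('wrist');s=read_state()
print(s['time'],s['ee_pos'],s['ft_force'],s['width'],s['joint_positions']);print(R.from_quat(s['eef_rot']).as_matrix().round(4))
save(w,'w6');crop(z,'s6c',288,142,34,12);crop(t,'t6c',225,193,34,12)
tip=s['ee_pos']-[0,0,.0854]
for p in(z,t,w):print('tip',proj(p,tip),'cross',proj(p,[.555,.2797,.026]))
E
```

```text
8.3 [0.55520742 0.27480684 0.16054268] [-0.46703895  0.3450555  -3.09186857] 0.01461953011738645 [ 0.00824904  0.42892852 -0.71218373  1.49320293  0.28419832  1.32488973
 -1.94038066]
[[ 9.363e-01  3.511e-01  2.000e-04]
 [ 3.511e-01 -9.363e-01 -1.000e-04]
 [ 1.000e-04  1.000e-04 -1.000e+00]]
crop origin 254 108 scale 12
crop origin 191 159 scale 12
tip [287.98435965 139.21707481] cross [288.37548283 150.1989156 ]
tip [222.89773441 190.92718766] cross [225.21039203 193.38569214]
tip [324.87758187 193.26358222] cross [320.36532169 179.42185616]
```

View pics/w6.png

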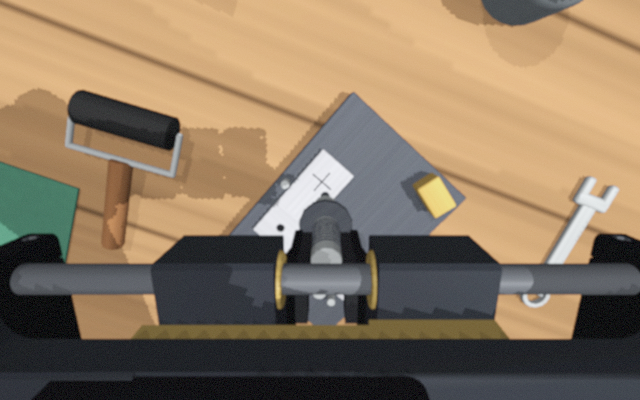

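View pics/s6c.png

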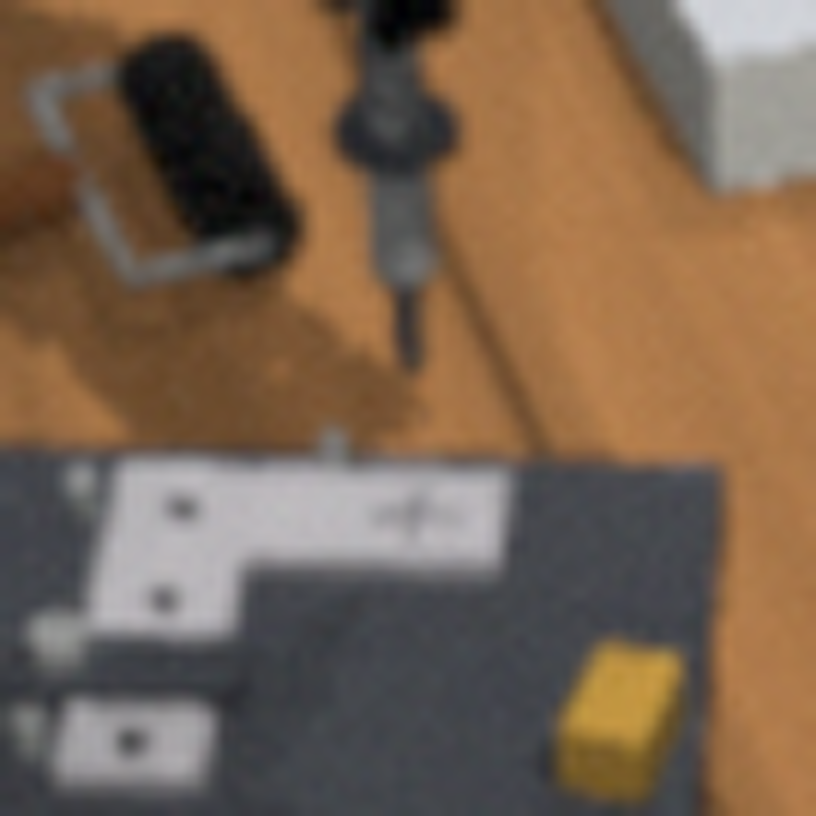

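View pics/t6c.png

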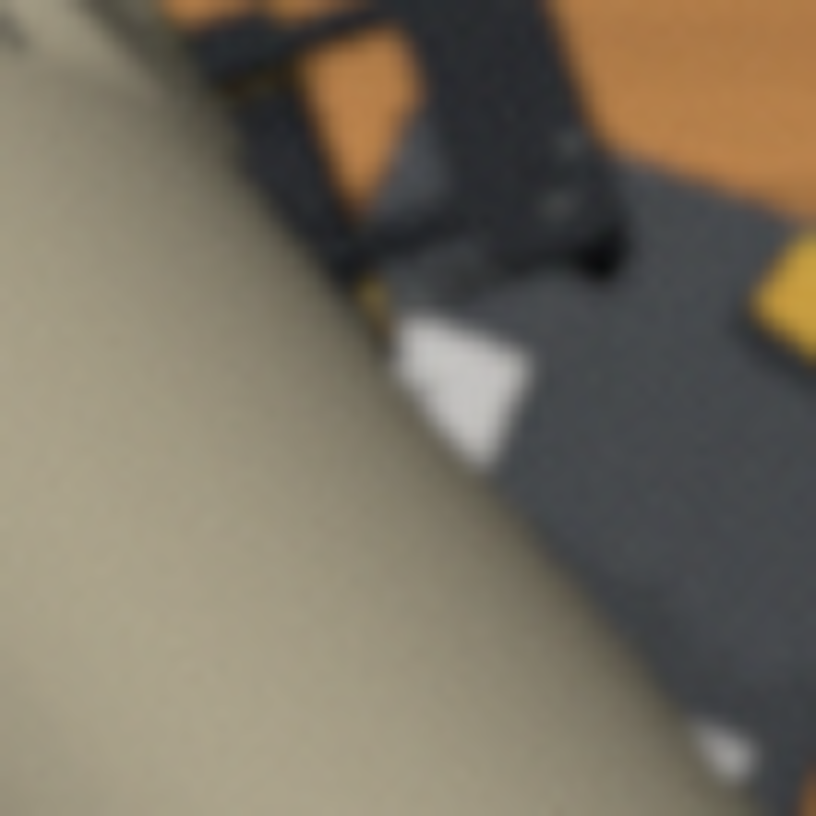

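Request:
play_rows(
  moves=[
    [[0.15, -0.47, 1], [0, 0, 0], 1.0],
    [[0.15, -0.47, 3.5], [0, 0, 0], 1.0],
    [[0.15, -0.47, 3.5], [0, 0, 0], 1.0],
    [[0.15, -0.47, 3.5], [0, 0, 0], 1.0],
    [[0.15, -0.47, 3.5], [0, 0, 0], 1.0],
    [[0.15, -0.47, 3.5], [0, 0, 0], 1.0],
    [[0.15, -0.47, 3.5], [0, 0, 0], 1.0],
    [[0.15, -0.47, 3.5], [0, 0, 0], 1.0],
  ],
)

```text
time: 9.3
ee_pos: [0.555, 0.2798, 0.1255]
eef_rot: [0.984, 0.178, 0.0, 0.0]
ft_force: [0.7, -0.1, -3.1]
width: 0.0147
```

```bash
python3 - <<'E'
from h import *
for i in range(4): camera('top')
z=camera('side');w=camera('wrist');s=read_state()
print(s['time'],s['ee_pos'],s['ft_force'],s['width'])
print(R.from_quat(s['eef_rot']).as_matrix().round(4))
crop(w,'w7c',325,190,35,11);crop(z,'s7c',288,142,34,12)
tip=s['ee_pos']-[0,0,.0854]
for p in(z,w):print('tip',proj(p,tip),'cross',proj(p,[.555,.2797,.026]))
E
```

```text
9.6 [0.55491135 0.27978982 0.12544336] [ 0.61175241 -0.31175635 -2.35074422] 0.014589182495661174
[[ 9.363e-01  3.512e-01  0.000e+00]
 [ 3.512e-01 -9.363e-01 -1.000e-04]
 [ 0.000e+00  1.000e-04 -1.000e+00]]
crop origin 290 155 scale 11
crop origin 254 108 scale 12
tip [288.1039673  146.86997454] cross [288.37548283 150.1989156 ]
tip [324.82111387 193.23106126] cross [325.00514391 189.2436412 ]
```

View pics/w7c.png

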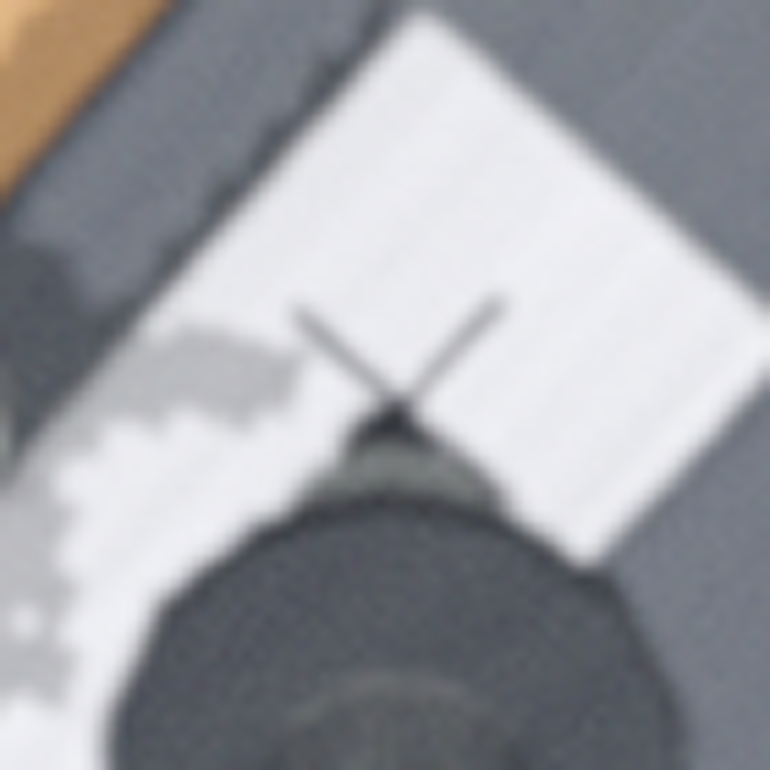

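View pics/s7c.png

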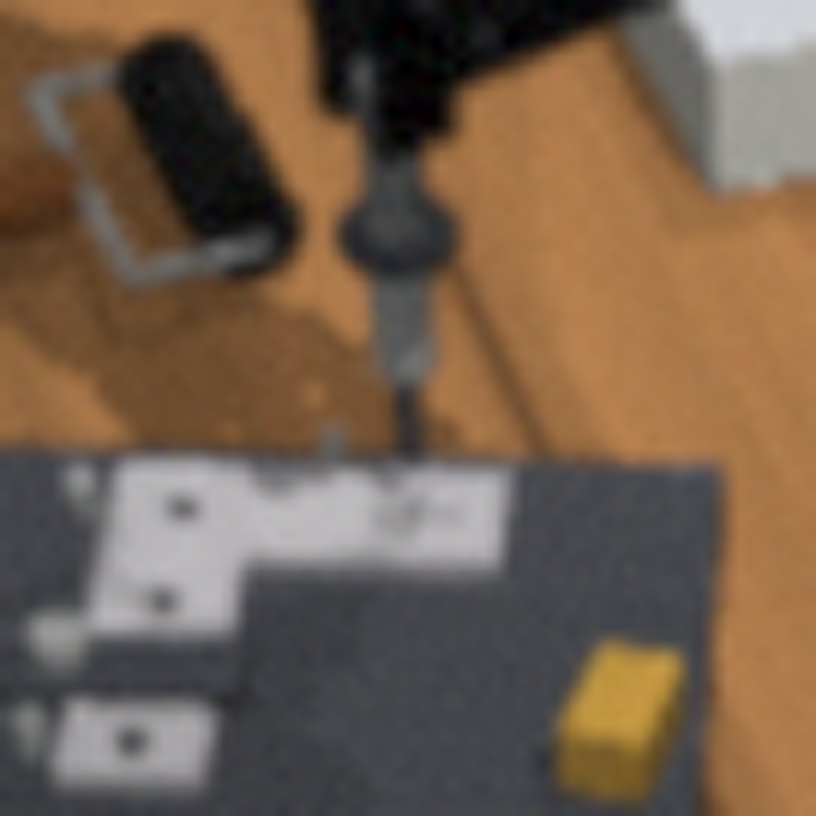

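```bash
python3 - <<'E'
from h import *
w=camera('wrist');s=read_state();tip=s['ee_pos']-[0,0,.0854];M=R.from_quat(s['eef_rot']).as_matrix();tx,ty=M[:,0],M[:,1]
a=np.linspace(0,2*np.pi,361)
def circ(e,f,z,r): 
    c=tip+e*tx+f*ty+[0,0,z]
    return np.array([proj(w,c+r*(np.cos(t)*tx+np.sin(t)*ty)) for t in a])
for e in(-.002,0,.002):
    print(e,'flange0',[ (x[:,1].min().round(2),x[:,0].min().round(2),x[:,0].max().round(2)) for x in (circ(e,0,.076,.017),circ(e,0,.082,.017),circ(e,0,.036,.009),circ(e,0,.002,.004),circ(e,0,.008,.004))], proj(w,tip+e*tx))
print('cross seen ->',atz(w,(325.8,191.8),.026),s['ee_pos'])
g=cv2.cvtColor(w['frame'],cv2.COLOR_RGB2GRAY)
print(g[184:206,322:330])
print(g[200:224:3,296:304],g[200:224:3,347:356])
E
```

```text
-0.002 flange0 [(np.float64(200.49), np.float64(297.7), np.float64(351.18)), (np.float64(203.18), np.float64(296.9), np.float64(351.89)), (np.float64(196.24), np.float64(312.71), np.float64(336.66)), (np.float64(191.54), np.float64(320.14), np.float64(329.55)), (np.float64(193.31), np.float64(320.01), np.float64(329.62))] [324.85108905 195.49345332]
0 flange0 [(np.float64(197.39), np.float64(297.63), np.float64(351.25)), (np.float64(200.0), np.float64(296.83), np.float64(351.96)), (np.float64(193.64), np.float64(312.68), np.float64(336.68)), (np.float64(189.24), np.float64(320.13), np.float64(329.56)), (np.float64(190.97), np.float64(320.0), np.float64(329.63))] [324.84971805 193.2306595 ]
0.002 flange0 [(np.float64(194.27), np.float64(297.56), np.float64(351.31)), (np.float64(196.8), np.float64(296.76), np.float64(352.02)), (np.float64(191.03), np.float64(312.66), np.float64(336.71)), (np.float64(186.94), np.float64(320.12), np.float64(329.56)), (np.float64(188.63), np.float64(319.99), np.float64(329.64))] [324.84834195 190.95944039]
cross seen -> [0.55304036 0.2782081  0.026     ] 
[... 699 characters left out ...]

 [ 85  85  85  88  85  86  87  89]
 [ 88  86  88  84  86  88  87  90]
 [ 86  87  86  88  87  87  89  91]]
[[219 228 235 236 237 236 235 233]
 [219 233 236 236 234 233 233 233]
 [225 232 233 233 233 235 237 239]
 [207 224 233 237 239 238 235 216]
 [229 236 239 239 239 232 207 153]
 [204 224 234 235 223 191 136  92]
 [222 232 230 208 165 108  82  80]
 [235 232 215 170 109  82  85  87]] [[224 201 164 133 122 122 123 124 122]
 [134 122 117 119 124 122 124 123 124]
 [120 122 124 124 125 123 123 123 123]
 [106 120 127 123 124 120 121 121 122]
 [ 88  98 116 120 120 123 123 120 122]
 [ 86  80  89 105 120 123 122 121 120]
 [ 88  89  84  83  94 113 123 126 121]
 [ 90  90  89  92  87  97 116 123 119]]
```

Request:
play_rows(
  moves=[
    [[-0.1, 0, 0.5], [0, 0, 0], 1.0],
    [[-0.1, 0, 1.1], [0, 0, 0], 1.0],
    [[-0.1, 0, 1.1], [0, 0, 0], 1.0],
    [[-0.1, 0, 1.1], [0, 0, 0], 1.0],
    [[-0.1, 0, 1.1], [0, 0, 0], 1.0],
    [[-0.1, 0, 1.1], [0, 0, 0], 1.0],
    [[-0.1, 0, 1.1], [0, 0, 0], 1.0],
    [[-0.1, 0, 1.1], [0, 0, 0], 1.0],
  ],
)

```text
time: 10.65
ee_pos: [0.554, 0.2794, 0.1144]
eef_rot: [0.984, 0.178, 0.0, 0.0]
ft_force: [-0.6, 0.1, -2.9]
width: 0.0147
```

```bash
python3 - <<'E'
from h import *
z=camera('side');w=camera('wrist');s=read_state()
print(s['time'],s['ee_pos'],s['ft_force'],s['width'])
crop(w,'w8c',325,190,25,16);crop(z,'s8c',288,145,25,16)
tip=s['ee_pos']-[0,0,.0854];M=R.from_quat(s['eef_rot']).as_matrix();tx=M[:,0]
for p in(z,w):print('tip',proj(p,tip),'below',proj(p,[tip[0],tip[1],.026]),'1mm tx',proj(p,tip+.001*tx)-proj(p,tip))
E
```

```text
10.75 [0.55399276 0.27941063 0.11444041] [ 0.49940979  0.28518945 -3.04611632] 0.014337249151713487
crop origin 300 165 scale 16
crop origin 263 120 scale 16
tip [288.05573031 149.59804986] below [288.10752768 150.31194002] 1mm tx [ 0.24300778 -0.11986946]
tip [324.85946469 193.23932583] below [324.87145856 192.35696286] 1mm tx [-6.63312543e-04 -1.13441820e+00]
```

View pics/w8c.png

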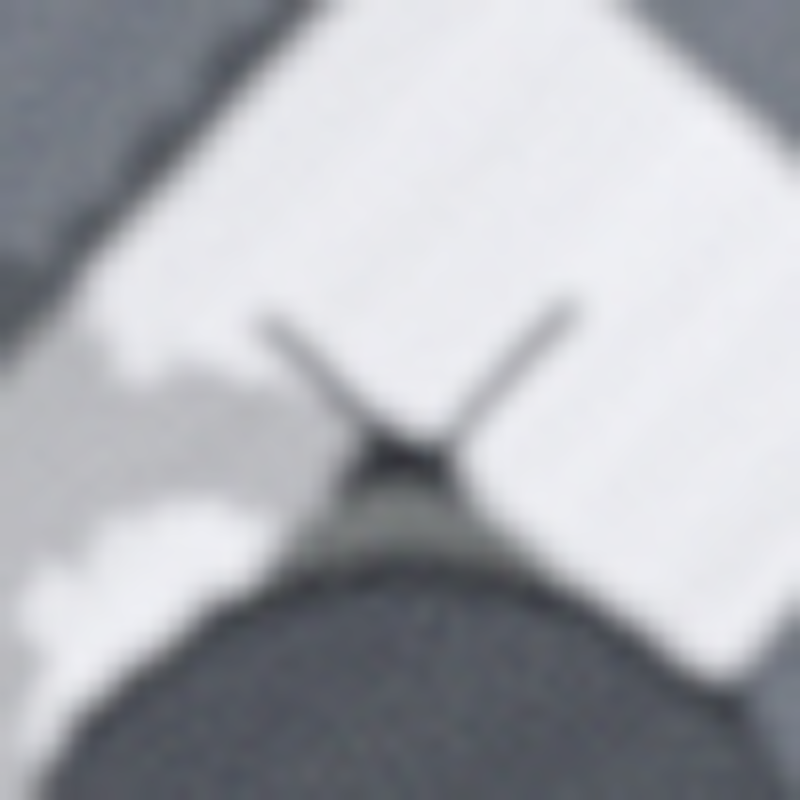

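View pics/s8c.png

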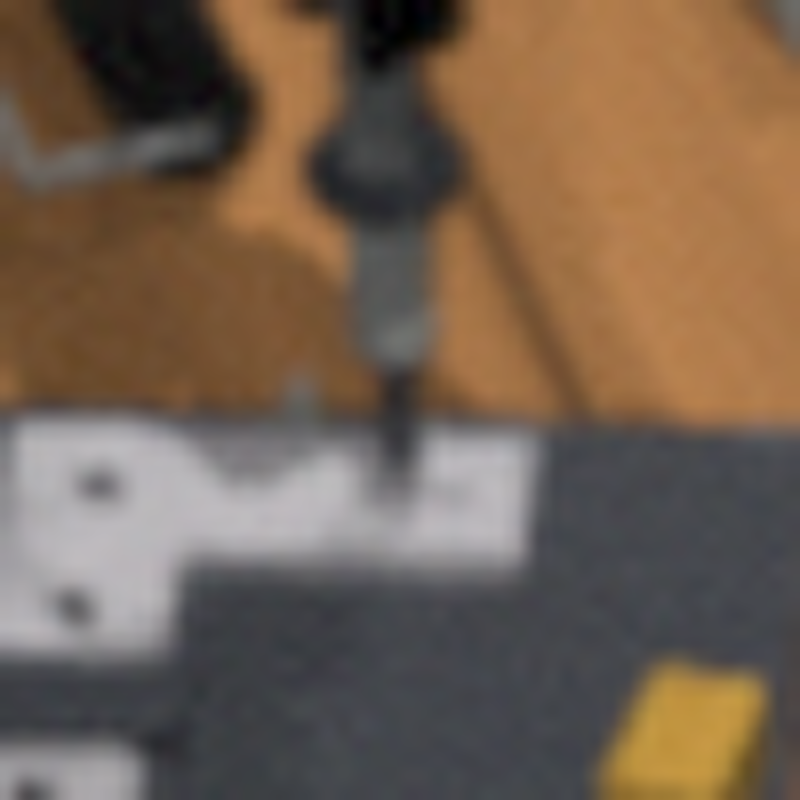

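Request:
play_rows(
  moves=[
    [[0, 0, -0.5], [0, 0, -0.18], 1.0],
    [[0, 0, -0.5], [0, 0, -0.36], 1.0],
    [[0, 0, -0.5], [0, 0, -0.54], 1.0],
    [[0, 0, -0.5], [0, 0, -0.72], 1.0],
    [[0, 0, -0.5], [0, 0, -0.9], 1.0],
    [[0, 0, -0.5], [0, 0, -1.08], 1.0],
    [[0, 0, -0.5], [0, 0, -1.26], 1.0],
    [[0, 0, -0.5], [0, 0, -1.44], 1.0],
  ],
)

```text
time: 11.75
ee_pos: [0.5541, 0.2793, 0.1194]
eef_rot: [0.62, 0.785, 0.0, 0.0]
ft_force: [0.3, 0.6, -2.8]
width: 0.0148
```

Request:
play_rows(
  moves=[
    [[0, 0, 0], [0, 0, 0], 1.0],
    [[0, 0, 0], [0, 0, 0], 1.0],
    [[0, 0, 0], [0, 0, 0], 1.0],
  ],
)

```text
time: 12.12
ee_pos: [0.554, 0.2794, 0.1195]
eef_rot: [0.623, 0.782, 0.0, 0.0]
ft_force: [-0.2, -0.1, -3.3]
width: 0.0148
```

```bash
python3 - <<'E'
from h import *
w=camera('wrist');s=read_state()
print(s['time'],s['ee_pos'],s['ft_force'],s['width'],s['joint_positions'])
print(R.from_quat(s['eef_rot']).as_matrix().round(4))
crop(w,'w9c',325,190,25,16)
tip=s['ee_pos']-[0,0,.0854];print('tip',proj(w,tip),'below',proj(w,[tip[0],tip[1],.026]))
E
```

```text
12.175 [0.55400611 0.27941967 0.11947781] [ 0.54539983  0.1421526  -3.59480181] 0.014478008584497272 [ 0.16531467  0.5537203  -0.96405517  1.53084224  0.46499154  1.30195179
 -0.62725572]
[[-2.243e-01  9.745e-01  3.000e-04]
 [ 9.745e-01  2.243e-01 -2.000e-04]
 [-3.000e-04  2.000e-04 -1.000e+00]]
crop origin 300 165 scale 16
tip [326.7811554  193.17335766] below [326.75243532 190.86872412]
```

View pics/w9c.png

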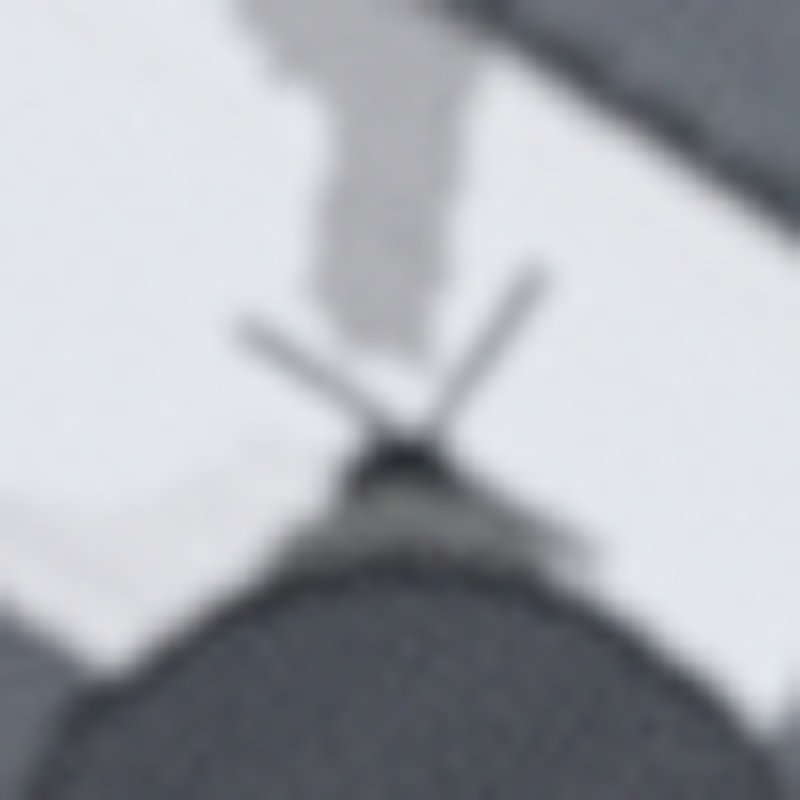

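```bash
python3 - <<'E'
from h import *
w=camera('wrist');s=read_state();M=R.from_quat(s['eef_rot']).as_matrix()
tip=s['ee_pos']-[0,0,.0854]
print('d/mm tx',proj(w,tip+.001*M[:,0])-proj(w,tip),'ty',proj(w,tip+.001*M[:,1])-proj(w,tip))
g=cv2.cvtColor(w['frame'],cv2.COLOR_RGB2GRAY)
print(g[188:202,316:336])
# wrist axis: column of vertical line thru tip at heights
for h in(0,.036,.08,.12):print(proj(w,tip+[0,0,h]))
E
```

```text
d/mm tx [ 5.91276302e-04 -1.13474815e+00] ty [ 1.17077000e+00 -3.31185604e-04]
[[223 210 191 177 179 194 212 221 222 217 212 206 186 175 196 221 230 232
  230 231]
 [231 226 215 202 184 177 190 210 224 227 220 197 179 191 214 229 230 230
  231 229]
 [230 231 228 223 211 189 172 179 202 215 206 183 185 212 227 230 231 230
  230 230]
 [227 227 230 230 227 210 176 144 157 177 170 164 200 223 231 231 230 230
  230 229]
 [223 224 226 226 223 207 169 116  99 109 111 144 197 223 230 232 231 230
  230 231]
 [222 223 224 220 207 178 128  78  54  57  63 108 167 205 223 229 230 231
  231 229]
 [224 224 223 217 190 142  85  61  62  59  58  74 119 166 197 217 226 230
  231 231]
 [224 224 225 214 180 121  82  83  90  92  84  80  87 118 152 187 208 224
  229 231]
 [224 220 214 198 164 120 103 103 105 104 102 101 101 104 115 141 173 199
  215 225]
 [218 207 187 162 137 116 106 112 111 110 112 114 109 111 113 114 130 153
  185 205]
 [205 177 146 124 112 105 108 103 100 100 105 107 108 113 112 108 113 124
  144 167]
 [182 145 110  96  96  94  90  79  78  77  83  91  94  99  99 101 109 121
  139 156]
 [145 109  85  78  72  71  65  62  61  61  64  64  67  70  72  80  84 105
  138 164]
 [ 98  71  64  58  59  64  62  65  68  67  65  65  63  67  59  64  64  74
  109 143]]
[326.79355324 193.16712835]
[326.94563677 205.18567734]
[327.20061617 225.33567301]
[327.5435508  252.43641583]
```

```bash
python3 - <<'E'
from h import *
# full cross in w6
f=cv2.imread('pics/w6.png');g=cv2.cvtColor(f,cv2.COLOR_BGR2GRAY)
cv2.imwrite('pics/w6c.png',cv2.resize(f[160:205,300:345],None,fx=16,fy=16,interpolation=cv2.INTER_CUBIC))
def lines(name,s,o,segs):
    g=255-cv2.cvtColor(cv2.imread('pics/'+name),cv2.COLOR_BGR2GRAY).astype(float)
    L=[]
    for (a,b) in segs:
        a=np.array(a,float);b=np.array(b,float);d=(b-a)/np.linalg.norm(b-a);n=np.array([-d[1],d[0]])
        pts=[]
        for t in np.linspace(.1,.95,25):
            c=a+(b-a)*t;k=np.arange(-22,23)
            q=[c+n*x for x in k];v=np.array([g[int(round(y[1])),int(round(y[0]))] for y in q])
            v=v-np.linspace(v[:5].mean(),v[-5:].mean(),len(v));v=np.clip(v-.3*v.max(),0,None)
            pts.append(c+n*(v*k).sum()/v.sum())
        pts=np.array(pts);vx,vy,x0,y0=cv2.fitLine(pts.astype(np.float32),cv2.DIST_HUBER,0,.01,.01).ravel();L.append((np.array([x0,y0]),np.array([vx,vy])))
    (p,d),(q,e)=L;t=np.linalg.solve(np.c_[d,-e],q-p);x=p+d*t[0];return (x+.5)/s-.5+np.array(o)
print('v1 low',lines('w8c.png',16,(300,165),[((268,328),(352,418)),((572,308),(470,420))]))
print('v1 .125',lines('w7c.png',11,(290,155),[((300,308),(375,385)),((500,300),(425,382))]))
print('v2',lines('w9c.png',16,(300,165),[((248,328),(370,415)),((538,280),(440,412))]))
E
```

```text
v1 low [325.3656559  194.42695045]
v1 .125 [325.89639664 191.61296082]
v2 [325.61451721 192.4359417 ]
```

View pics/w6c.png

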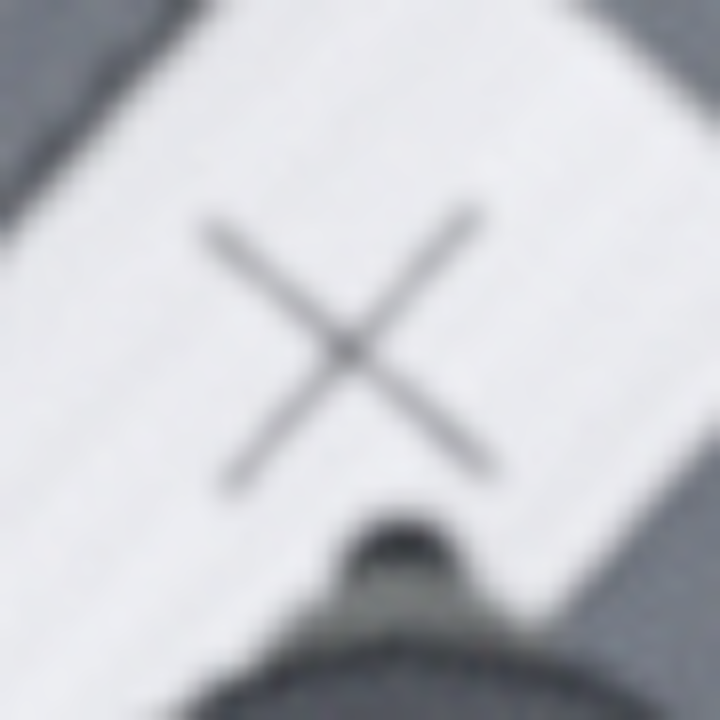

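Request:
play_rows(
  moves=[
    [[0.03, 0.08, 0.3], [0, 0, 0], 1.0],
    [[0.03, 0.08, 0.6], [0, 0, 0], 1.0],
    [[0.03, 0.08, 0.6], [0, 0, 0], 1.0],
    [[0.03, 0.08, 0.6], [0, 0, 0], 1.0],
    [[0.03, 0.08, 0.6], [0, 0, 0], 1.0],
    [[0.03, 0.08, 0.6], [0, 0, 0], 1.0],
  ],
)

```text
time: 12.98
ee_pos: [0.5547, 0.2799, 0.1135]
eef_rot: [0.622, 0.783, 0.0, 0.0]
ft_force: [0.1, 0.6, -3.0]
width: 0.0147
```

```bash
python3 - <<'E'
from h import *
w=camera('wrist');z=camera('side');s=read_state()
print(s['time'],s['ee_pos'],s['ft_force'],s['torque'],s['joint_torque'].round(3))
crop(w,'w10c',325,190,25,16);crop(z,'s10c',288,145,25,16)
E
```

```text
13.075 [0.55471721 0.27988725 0.11346578] [-0.7869531  -0.48958543 -2.80769652] [ 0.00226533 -0.10728817 -0.0130442 ] [-3.0000e-03 -6.1336e+01 -1.7263e+01 -3.5567e+01 -6.6000e-02 -1.6000e-02
 -0.0000e+00]
crop origin 300 165 scale 16
crop origin 263 120 scale 16
```

View pics/w10c.png

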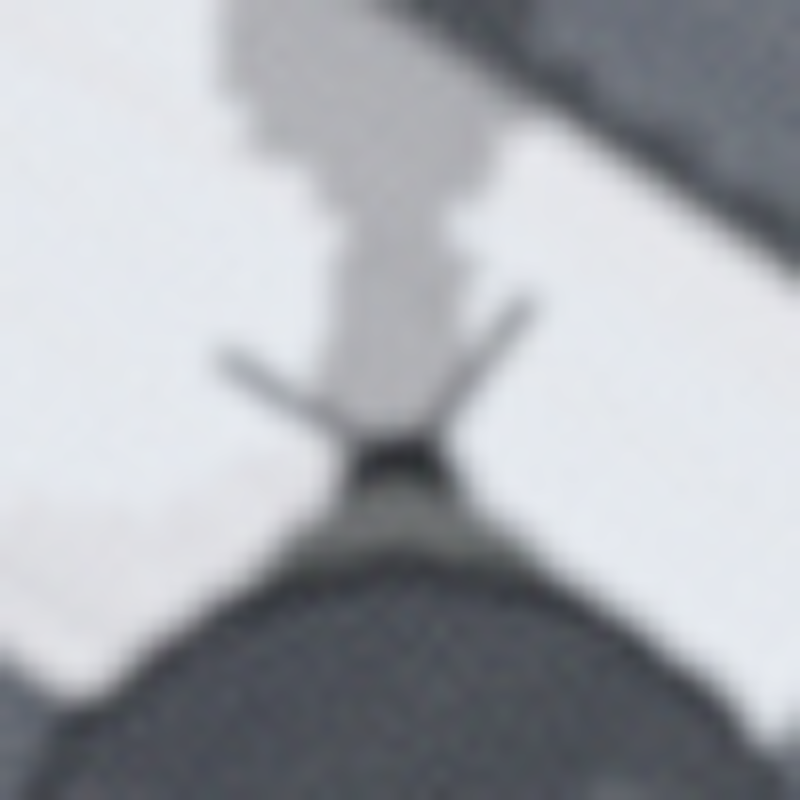

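View pics/s10c.png

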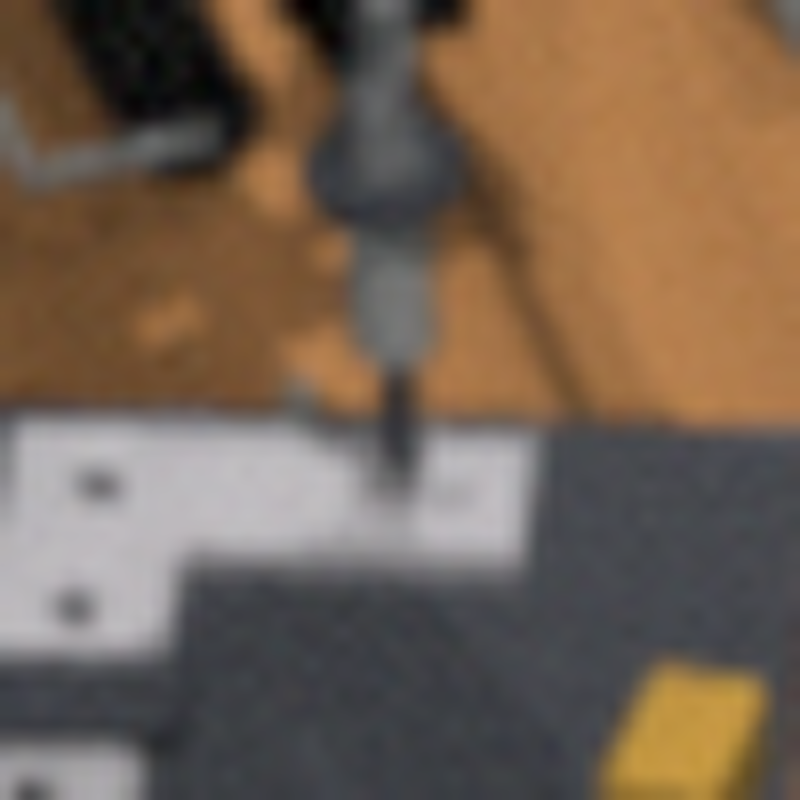

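Request:
play_rows(
  moves=[
    [[0, 0, 0.1], [0, 0, 0], 1.0],
    [[0, 0, 0.2], [0, 0, 0], 1.0],
    [[0, 0, 0.2], [0, 0, 0], 1.0],
  ],
)

```text
time: 13.45
ee_pos: [0.5547, 0.28, 0.1115]
eef_rot: [0.622, 0.783, 0.0, 0.0]
ft_force: [-0.1, 0.0, -2.7]
width: 0.0146
```

Request:
play_rows(
  moves=[
    [[0, 0, 0.05], [0, 0, 0], 1.0],
    [[0, 0, 0.1], [0, 0, 0], 1.0],
    [[0, 0, 0.1], [0, 0, 0], 1.0],
  ],
)

```text
time: 13.82
ee_pos: [0.5548, 0.2799, 0.1105]
eef_rot: [0.622, 0.783, 0.0, 0.0]
ft_force: [0.4, 0.1, -0.9]
width: 0.0143
```

```bash
cat > f.py <<'E'
from h import *
a=[]
for i in range(4):
    w=camera('wrist');s=read_state();a.append(np.r_[s['ft_force'],s['ee_pos']*1000])
a=np.array(a);print(s['time'],a[:,2].round(2),a.mean(0).round(2),s['torque'].round(3))
E
python3 f.py
```

```text
14.025 [-0.12  0.02 -0.21 -1.08] [-2.0000e-01  1.8000e-01 -3.5000e-01  5.5477e+02  2.7991e+02  1.1049e+02] [ 0.002 -0.09   0.026]
```

Request:
play_rows(
  moves=[
    [[0, 0, 0.05], [0, 0, 0], 1.0],
    [[0, 0, 0.05], [0, 0, 0], 1.0],
  ],
)

```text
time: 14.28
ee_pos: [0.5547, 0.2799, 0.1099]
eef_rot: [0.622, 0.783, 0.0, 0.0]
ft_force: [0.0, -0.1, -0.1]
width: 0.0147
```

```bash
python3 f.py
```

```text
14.475 [ 0.05 -0.04 -0.21 -0.12] [ 3.5000e-01 -2.0000e-01 -8.0000e-02  5.5473e+02  2.7990e+02  1.0994e+02] [-0.028 -0.137 -0.01 ]
```

```bash
python3 - <<'E'
from h import *
w=camera('wrist');crop(w,'w11c',325,190,25,16)
E
```

```text
crop origin 300 165 scale 16
```

View pics/w11c.png

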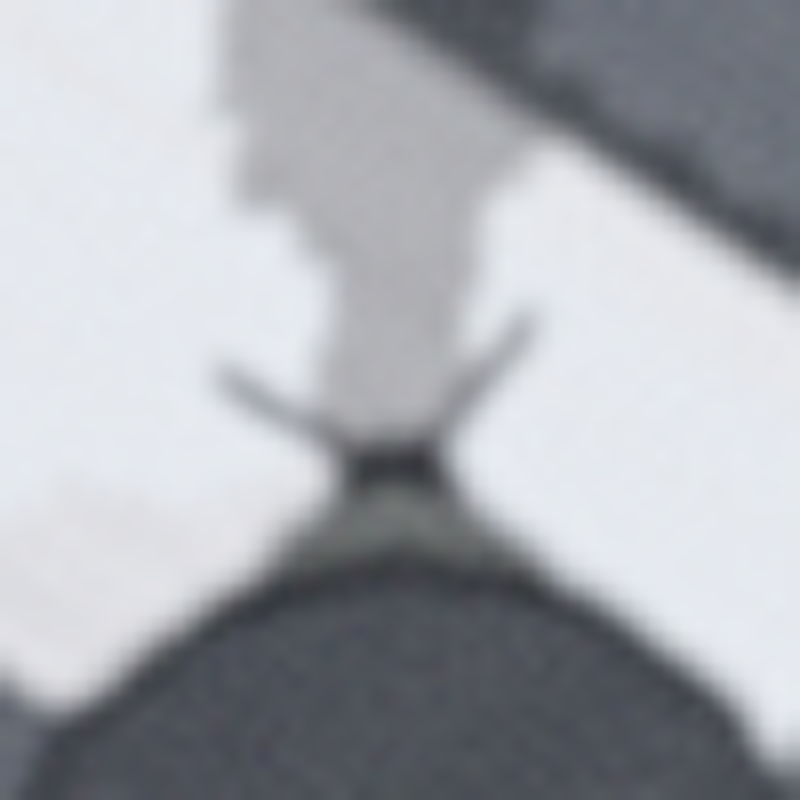

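Request:
play_rows(
  moves=[
    [[0, 0, 0.05], [0, 0, 0], 1.0],
    [[0, 0, 0.1], [0, 0, 0], 1.0],
    [[0, 0, 0.1], [0, 0, 0], 1.0],
  ],
)

```text
time: 14.9
ee_pos: [0.5547, 0.2799, 0.1089]
eef_rot: [0.622, 0.783, -0.0, 0.0]
ft_force: [1.3, -0.1, -0.2]
width: 0.0149
```

Request:
play_rows(
  moves=[
    [[0, 0, 0.05], [0, 0, 0], 1.0],
    [[0, 0, 0.1], [0, 0, 0], 1.0],
    [[0, 0, 0.1], [0, 0, 0], 1.0],
  ],
)

```text
time: 15.28
ee_pos: [0.5547, 0.2798, 0.1079]
eef_rot: [0.622, 0.783, -0.0, 0.0]
ft_force: [0.2, 0.2, 0.4]
width: 0.0146
```

Request:
play_rows(
  moves=[
    [[0, 0, 0.05], [0, 0, 0], 1.0],
    [[0, 0, 0.1], [0, 0, 0], 1.0],
  ],
)

```text
time: 15.52
ee_pos: [0.5547, 0.2799, 0.1069]
eef_rot: [0.622, 0.783, 0.0, 0.0]
ft_force: [-0.7, 0.3, -0.3]
width: 0.0145
```

Request:
play_rows(
  moves=[
    [[0, 0, 0.05], [0, 0, 0], 1.0],
    [[0, 0, 0.1], [0, 0, 0], 1.0],
  ],
)

```text
time: 15.78
ee_pos: [0.5547, 0.2799, 0.1059]
eef_rot: [0.622, 0.783, -0.0, 0.0]
ft_force: [-0.6, -1.0, -1.1]
width: 0.0144
```

Request:
play_rows(
  moves=[
    [[0, 0, 0.05], [0, 0, 0], 1.0],
    [[0, 0, 0.1], [0, 0, 0], 1.0],
  ],
)

```text
time: 16.02
ee_pos: [0.5547, 0.2799, 0.1049]
eef_rot: [0.622, 0.783, -0.0, 0.0]
ft_force: [0.2, -0.7, -0.4]
width: 0.0145
```

Request:
play_rows(
  moves=[
    [[0, 0, 0.05], [0, 0, 0], 1.0],
    [[0, 0, 0.1], [0, 0, 0], 1.0],
  ],
)

```text
time: 16.27
ee_pos: [0.5547, 0.2799, 0.1039]
eef_rot: [0.622, 0.783, -0.0, 0.0]
ft_force: [-0.1, 0.2, -0.9]
width: 0.0146
```

Request:
play_rows(
  moves=[
    [[0, 0, 0.05], [0, 0, 0], 1.0],
    [[0, 0, 0.1], [0, 0, 0], 1.0],
  ],
)

```text
time: 16.52
ee_pos: [0.5547, 0.2799, 0.1029]
eef_rot: [0.622, 0.783, -0.0, 0.0]
ft_force: [0.1, -0.3, -0.9]
width: 0.0145
```

Request:
play_rows(
  moves=[
    [[0, 0, 0.05], [0, 0, 0], 1.0],
    [[0, 0, 0.1], [0, 0, 0], 1.0],
  ],
)

```text
time: 16.77
ee_pos: [0.5547, 0.2799, 0.1019]
eef_rot: [0.622, 0.783, -0.0, 0.0]
ft_force: [-0.6, -1.0, 0.7]
width: 0.0144
```

Request:
play_rows(
  moves=[
    [[0, 0, 0.03], [0, 0, 0], 1.0],
    [[0, 0, 0.05], [0, 0, 0], 1.0],
  ],
)

```text
time: 17.02
ee_pos: [0.5547, 0.2799, 0.1015]
eef_rot: [0.622, 0.783, 0.0, 0.0]
ft_force: [-0.0, -0.1, 2.1]
width: 0.0147
```

Climbing (contact about 5 N). Smaller steps now.

Request:
play_rows(
  moves=[
    [[0, 0, 0.03], [0, 0, 0], 1.0],
    [[0, 0, 0.03], [0, 0, 0], 1.0],
  ],
)

```text
time: 17.27
ee_pos: [0.5548, 0.2799, 0.1013]
eef_rot: [0.622, 0.783, 0.0, 0.0]
ft_force: [0.2, -0.4, 3.0]
width: 0.0146
```

Request:
play_rows(
  moves=[
    [[0, 0, 0.03], [0, 0, 0], 1.0],
    [[0, 0, 0.03], [0, 0, 0], 1.0],
  ],
)

```text
time: 17.52
ee_pos: [0.5548, 0.28, 0.101]
eef_rot: [0.622, 0.783, 0.0, 0.0]
ft_force: [-0.1, -0.9, 3.4]
width: 0.0145
```

Request:
play_rows(
  moves=[
    [[0, 0, 0.03], [0, 0, 0], 1.0],
    [[0, 0, 0.03], [0, 0, 0], 1.0],
  ],
)

```text
time: 17.77
ee_pos: [0.5548, 0.28, 0.1007]
eef_rot: [0.622, 0.783, 0.0, 0.0]
ft_force: [0.3, -0.4, 3.7]
width: 0.0148
```

Request:
play_rows(
  moves=[
    [[0, 0, 0.03], [0, 0, 0], 1.0],
    [[0, 0, 0.03], [0, 0, 0], 1.0],
  ],
)

```text
time: 18.02
ee_pos: [0.5548, 0.28, 0.1004]
eef_rot: [0.622, 0.783, 0.0, 0.0]
ft_force: [0.0, -0.1, 4.6]
width: 0.0146
```

Request:
play_rows(
  moves=[
    [[0, 0, 0.03], [0, 0, 0], 1.0],
    [[0, 0, 0.03], [0, 0, 0], 1.0],
  ],
)

```text
time: 18.27
ee_pos: [0.5549, 0.28, 0.1003]
eef_rot: [0.622, 0.783, 0.0, 0.0]
ft_force: [-1.0, -0.8, 5.8]
width: 0.0147
```

Request:
play_rows(
  moves=[
    [[0, 0, 0.03], [0, 0, 0], 1.0],
    [[0, 0, 0.03], [0, 0, 0], 1.0],
  ],
)

```text
time: 18.52
ee_pos: [0.5549, 0.2801, 0.1001]
eef_rot: [0.622, 0.783, 0.0, 0.0]
ft_force: [-0.6, -0.5, 7.2]
width: 0.0146
```

Request:
play_rows(
  moves=[
    [[0, 0, 0.03], [0, 0, 0], 1.0],
    [[0, 0, 0.03], [0, 0, 0], 1.0],
  ],
)

```text
time: 18.77
ee_pos: [0.555, 0.2802, 0.0999]
eef_rot: [0.622, 0.783, 0.0, 0.0]
ft_force: [0.1, -0.1, 8.0]
width: 0.0145
```

Request:
play_rows(
  moves=[
    [[0, 0, 0.02], [0, 0, 0], 1.0],
    [[0, 0, 0.02], [0, 0, 0], 1.0],
  ],
)

```text
time: 19.02
ee_pos: [0.555, 0.2802, 0.0998]
eef_rot: [0.622, 0.783, 0.0, 0.0]
ft_force: [-1.0, -0.7, 8.0]
width: 0.0146
```

Request:
play_rows(
  moves=[
    [[0, 0, 0.02], [0, 0, 0], 1.0],
    [[0, 0, 0.02], [0, 0, 0], 1.0],
  ],
)

```text
time: 19.27
ee_pos: [0.555, 0.2803, 0.0997]
eef_rot: [0.622, 0.783, 0.001, 0.0]
ft_force: [-0.4, -0.3, 8.8]
width: 0.0151
```

Request:
play_rows(
  moves=[
    [[0, 0, 0.02], [0, 0, 0], 1.0],
    [[0, 0, 0.02], [0, 0, 0], 1.0],
  ],
)

```text
time: 19.52
ee_pos: [0.5551, 0.2803, 0.0995]
eef_rot: [0.622, 0.783, 0.001, 0.0]
ft_force: [0.0, -0.5, 8.7]
width: 0.0148
```

Request:
play_rows(
  moves=[
    [[0, 0, 0.02], [0, 0, 0], 1.0],
    [[0, 0, 0.02], [0, 0, 0], 1.0],
  ],
)

```text
time: 19.77
ee_pos: [0.5551, 0.2803, 0.0994]
eef_rot: [0.622, 0.783, 0.001, 0.0]
ft_force: [-0.7, 0.3, 10.3]
width: 0.0148
```

Contact about 13 N; the snap should be near.

Request:
play_rows(
  moves=[
    [[0, 0, 0.02], [0, 0, 0], 1.0],
    [[0, 0, 0.02], [0, 0, 0], 1.0],
  ],
)

```text
time: 20.02
ee_pos: [0.5551, 0.2804, 0.0993]
eef_rot: [0.622, 0.783, 0.001, 0.0]
ft_force: [-0.6, 0.2, 8.9]
width: 0.0145
```

```bash
python3 f.py
```

```text
20.225 [10.16  9.12  9.84  9.5 ] [-6.9000e-01  4.0000e-02  9.6600e+00  5.5515e+02  2.8037e+02  9.9290e+01] [-0.139  0.185 -0.02 ]
```

Request:
play_rows(
  moves=[
    [[0, 0, 0.02], [0, 0, 0], 1.0],
    [[0, 0, 0.02], [0, 0, 0], 1.0],
  ],
)

```text
time: 20.48
ee_pos: [0.5552, 0.2805, 0.0992]
eef_rot: [0.622, 0.783, 0.001, 0.0]
ft_force: [-0.2, -0.9, 9.8]
width: 0.0149
```

Request:
play_rows(
  moves=[
    [[0, 0, 0.02], [0, 0, 0], 1.0],
    [[0, 0, 0.02], [0, 0, 0], 1.0],
  ],
)

```text
time: 20.72
ee_pos: [0.5552, 0.2804, 0.099]
eef_rot: [0.622, 0.783, 0.001, 0.0]
ft_force: [-0.2, -0.8, 10.5]
width: 0.0145
```

Request:
play_rows(
  moves=[
    [[0, 0, 0.02], [0, 0, 0], 1.0],
    [[0, 0, 0.02], [0, 0, 0], 1.0],
  ],
)

```text
time: 20.98
ee_pos: [0.5553, 0.2805, 0.099]
eef_rot: [0.622, 0.783, 0.001, 0.0]
ft_force: [-0.8, 0.0, 11.0]
width: 0.0147
```

Request:
play_rows(
  moves=[
    [[0, 0, 0.015], [0, 0, 0], 1.0],
    [[0, 0, 0.015], [0, 0, 0], 1.0],
  ],
)

```text
time: 21.22
ee_pos: [0.5553, 0.2805, 0.0988]
eef_rot: [0.622, 0.783, 0.001, 0.0]
ft_force: [-1.1, -1.3, 11.6]
width: 0.0146
```

```bash
python3 f.py
```

```text
21.425 [11.58 10.67 11.12 11.6 ] [ -1.13  -0.57  11.24 555.27 280.51  98.81] [-0.187  0.252 -0.017]
```

Request:
play_rows(
  moves=[
    [[0, 0, 0.01], [0, 0, 0], 1.0],
    [[0, 0, 0.01], [0, 0, 0], 1.0],
  ],
)

```text
time: 21.68
ee_pos: [0.5553, 0.2805, 0.0986]
eef_rot: [0.622, 0.783, 0.001, 0.0]
ft_force: [-0.8, 0.2, 10.6]
width: 0.0148
```

```bash
python3 f.py
```

```text
21.875 [10.61 10.03 10.39  9.51] [-6.7000e-01 -3.9000e-01  1.0140e+01  5.5527e+02  2.8045e+02  9.8580e+01] [-0.113  0.149  0.026]
```

Request:
play_rows(
  moves=[
    [[0, 0, 0.01], [0, 0, 0], 1.0],
    [[0, 0, 0.01], [0, 0, 0], 1.0],
  ],
  grip_force=60,
)

```text
time: 22.12
ee_pos: [0.5552, 0.2804, 0.0983]
eef_rot: [0.622, 0.783, 0.001, 0.0]
ft_force: [0.5, -0.6, 9.1]
width: 0.014
```

```bash
python3 f.py; python3 - <<'E'
from h import *
z=camera('side');w=camera('wrist');save(w,'w12');crop(z,'s12c',288,145,25,16)
E
```

```text
22.325 [8.33 7.85 8.79 8.54] [-7.9000e-01 -5.1000e-01  8.3800e+00  5.5517e+02  2.8031e+02  9.8220e+01] [-0.107  0.063 -0.026]
crop origin 263 120 scale 16
```

View pics/s12c.png

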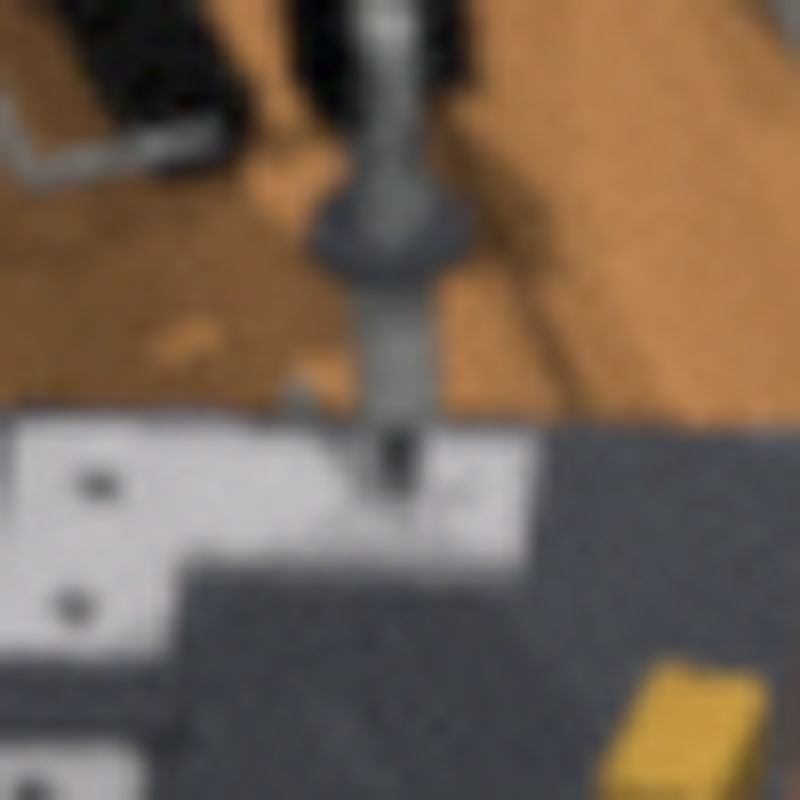

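View pics/w12.png

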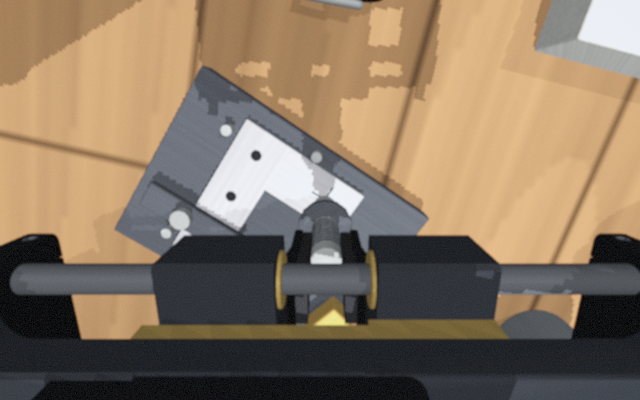

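```bash
python3 f.py;python3 f.py
```

```text
22.625 [7.68 6.69 7.82 7.61] [-3.1000e-01 -3.9000e-01  7.4500e+00  5.5510e+02  2.8023e+02  9.8050e+01] [-0.079  0.042 -0.04 ]
22.825 [7.12 7.59 6.49 7.33] [-2.2000e-01 -4.0000e-01  7.1300e+00  5.5509e+02  2.8017e+02  9.7990e+01] [-0.05   0.001  0.006]
```

```bash
python3 - <<'E'
from h import *
w=camera('wrist');g=cv2.cvtColor(w['frame'],cv2.COLOR_RGB2GRAY).astype(float)
a=cv2.cvtColor(cv2.imread('pics/w6.png'),cv2.COLOR_BGR2GRAY).astype(float)
b=cv2.cvtColor(cv2.imread('pics/w12.png'),cv2.COLOR_BGR2GRAY).astype(float)
for n,i in(('w6',a),('w12',b),('now',g)):
    print(n,'flange cols row215',i[215,296:306].astype(int),i[215,344:354].astype(int)); print('  rows 186..206',i[186:206,322:328].mean(1).astype(int)); print('  top rows 240..266',i[238:268,320:332].mean(1).astype(int))
s=read_state();print(s['time'],s['ee_pos'],s['ft_force'])
crop(w,'w13c',325,225,45,9)
E
```

```text
w6 flange cols row215 [232 233 235 234 223 189 127  83  81  86] [ 86  83  84  82  81  92 107 120 125 126]
  rows 186..206 [213 222 231 235 232 212 164 100  75  92 112 119 113  94  70  70  81  86
  86  86]
  top rows 240..266 [ 94  91 102 117 122 122 123 123 124 135 156 173 177 173 168 165 163 163
 163 162 161 160 160 158 148 120  81  68  76  85]
w12 flange cols row215 [115 111 112 108  98  83  73  73  74  81] [ 89  83  84  89 139 181 182 159 132 124]
  rows 186..206 [184 185 185 186 188 189 187 184 176 159 133 119 113  96  72  69  80  87
  87  87]
  top rows 240..266 [ 88  85  96 111 115 117 116 116 118 126 144 158 161 161 158 161 171 192
 212 222 225 226 228 227 216 181 116  69  70  77]
now flange cols row215 [113 112 112 110  99  81  74  80  82  90] [ 85  84  81  91 136 182 187 162 133 123]
  rows 186..206 [185 184 186 187 188 189 187 183 176 158 134 120 113  93  71  70  83  86
  85  87]
  top rows 240..266 [ 89  84  96 111 116 117 116 116 117 127 144 158 162 160 159 163 179 200
 216 223 225 226 228 227 215 180 116  70  71  78]
22.875 [0.55505575 0.28017833 0.0979294 ] [-0.19067443 -0.73433572  7.53205799]
crop origin 280 180 scale 9
```

View pics/w13c.png

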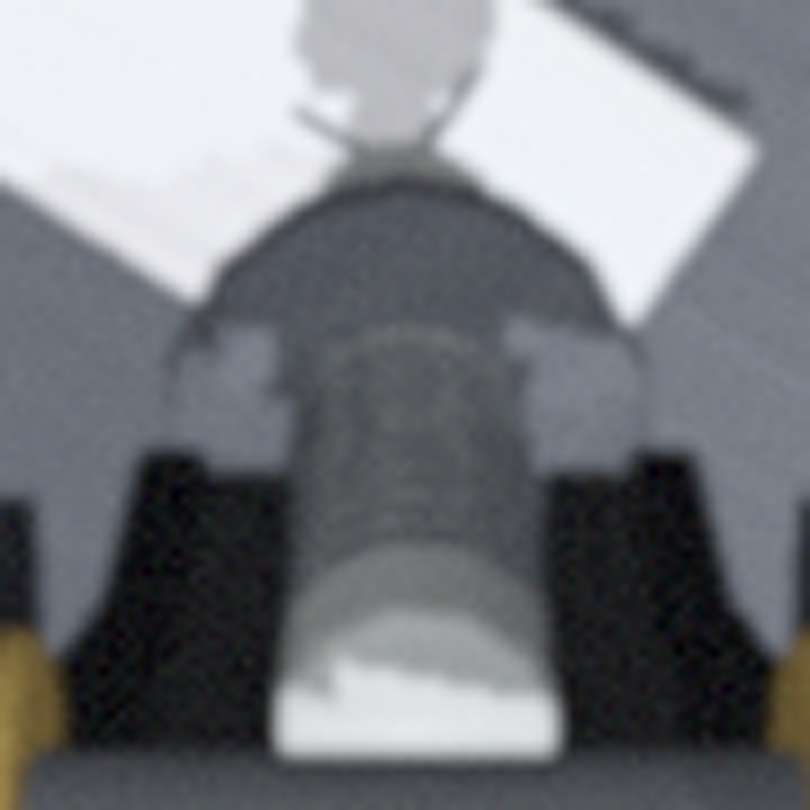

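Request:
play_rows(
  moves=[
    [[0, 0, 0], [0, 0, 0], 1.0],
    [[0, 0, 0], [0, 0, 0], 1.0],
    [[0, 0, 0], [0, 0, 0], 1.0],
    [[0, 0, 0], [0, 0, 0], 1.0],
  ],
)

```text
time: 23.38
ee_pos: [0.555, 0.2801, 0.0979]
eef_rot: [0.622, 0.783, 0.0, 0.0]
ft_force: [-0.4, -0.1, 6.6]
width: 0.0145
```

```bash
python3 f.py
```

```text
23.575 [7.17 7.07 6.53 6.44] [-2.0000e-01 -6.0000e-02  6.8000e+00  5.5501e+02  2.8013e+02  9.7830e+01] [-0.067  0.013  0.014]
```

Request:
play_rows(
  moves=[
    [[0, 0, 0.02], [0, 0, 0], 1.0],
    [[0, 0, 0.02], [0, 0, 0], 1.0],
    [[0, 0, 0.02], [0, 0, 0], 1.0],
  ],
)

```text
time: 23.95
ee_pos: [0.5549, 0.28, 0.0974]
eef_rot: [0.622, 0.783, 0.0, 0.0]
ft_force: [0.6, -0.6, 4.3]
width: 0.0148
```

```bash
python3 f.py
```

```text
24.15 [4.15 4.35 4.6  5.1 ] [1.5000e-01 2.1000e-01 4.5500e+00 5.5486e+02 2.7995e+02 9.7320e+01] [-0.035 -0.123  0.07 ]
```

Request:
play_rows(
  moves=[
    [[0, 0, 0.02], [0, 0, 0], 1.0],
    [[0, 0, 0.02], [0, 0, 0], 1.0],
    [[0, 0, 0.02], [0, 0, 0], 1.0],
  ],
)

```text
time: 24.52
ee_pos: [0.5546, 0.2798, 0.0967]
eef_rot: [0.622, 0.783, -0.0, -0.0]
ft_force: [0.3, -0.5, 2.7]
width: 0.0145
```

```bash
python3 f.py
```

```text
24.725 [1.09 1.85 1.86 2.24] [ 6.3000e-01 -8.0000e-02  1.7600e+00  5.5462e+02  2.7981e+02  9.6800e+01] [-0.046 -0.191 -0.038]
```

Request:
play_rows(
  moves=[
    [[0, 0, 0.01], [0, 0, 0], 1.0],
    [[0, 0, 0.01], [0, 0, 0], 1.0],
    [[0, 0, 0.01], [0, 0, 0], 1.0],
  ],
)

```text
time: 25.1
ee_pos: [0.5546, 0.2799, 0.0969]
eef_rot: [0.622, 0.783, -0.0, -0.0]
ft_force: [-0.1, 0.5, 3.1]
width: 0.0141
```

```bash
python3 f.py
```

```text
25.3 [3.37 3.32 2.68 1.91] [-3.4000e-01  9.0000e-02  2.8200e+00  5.5467e+02  2.7988e+02  9.6870e+01] [-0.027 -0.065 -0.032]
```

Force fell from about 14 N to about 4.5 N, then began to rise again: the spring has snapped. Lifting straight up.

Request:
play_rows(
  moves=[
    [[0, 0, -0.5], [0, 0, 0], 1.0],
    [[0, 0, -1.5], [0, 0, 0], 1.0],
    [[0, 0, -3], [0, 0, 0], 1.0],
    [[0, 0, -6], [0, 0, 0], 1.0],
    [[0, 0, -10], [0, 0, 0], 1.0],
    [[0, 0, -15.3], [0, 0, 0], 1.0],
    [[0, 0, -15.3], [0, 0, 0], 1.0],
  ],
)

```text
time: 26.18
ee_pos: [0.5556, 0.2815, 0.2548]
eef_rot: [0.622, 0.783, 0.003, 0.001]
ft_force: [0.0, 0.4, -4.2]
width: 0.0146
```

Request:
play_rows(
  moves=[
    [[0, 0, 0], [0, 0, 0.18], 1.0],
    [[0, 0, 0], [0, 0, 0.36], 1.0],
    [[0, 0, 0], [0, 0, 0.54], 1.0],
    [[0, 0, 0], [0, 0, 0.72], 1.0],
    [[0, 0, 0], [0, 0, 0.9], 1.0],
    [[0, 0, 0], [0, 0, 1.08], 1.0],
    [[0, 0, 0], [0, 0, 1.26], 1.0],
    [[0, 0, 0], [0, 0, 1.435], 1.0],
  ],
)

```text
time: 27.18
ee_pos: [0.5541, 0.2795, 0.2488]
eef_rot: [0.984, 0.178, -0.001, 0.0]
ft_force: [-0.0, 0.2, -1.7]
width: 0.0139
```

Request:
play_rows(
  moves=[
    [[0, 0, 0], [0, 0, 0], 1.0],
    [[0, 0, 0], [0, 0, 0], 1.0],
    [[0, 0, 0], [0, 0, 0], 1.0],
  ],
)

```text
time: 27.55
ee_pos: [0.5546, 0.2798, 0.2496]
eef_rot: [0.983, 0.182, -0.0, 0.0]
ft_force: [0.5, -0.1, -3.0]
width: 0.0145
```

```bash
python3 f.py; python3 - <<'E'
from h import *
s=read_state();M=R.from_quat(s['eef_rot']).as_matrix();print(M.round(4),s['ee_pos'],s['width'])
d=np.array([.501,-.204,.25])-s['ee_pos'];print('tool delta cm',(M.T@d*100).round(2))
M0=R.from_quat([9.83950162e-01,1.78442229e-01,-1.4e-4,-6.5e-4]).as_matrix();print(R.from_matrix(M.T@M0).as_rotvec().round(4))
E
```

```text
27.75 [-3.25 -3.55 -3.69 -2.42] [ 3.7000e-01  4.6000e-01 -3.2300e+00  5.5468e+02  2.7983e+02  2.4977e+02] [ 0.017  0.    -0.039]
[[ 9.343e-01  3.565e-01 -1.000e-04]
 [ 3.565e-01 -9.343e-01 -1.000e-04]
 [-1.000e-04  1.000e-04 -1.000e+00]] [0.55470774 0.27983749 0.24981499] 0.014288631667332345
tool delta cm [-2.226e+01  4.329e+01 -1.000e-02]
[0.0014 0.     0.0057]
```

Request:
play_rows(
  moves=[
    [[-2, 4, 0], [0, 0, 0], 1.0],
    [[-5, 9.8, 0], [0, 0, 0], 1.0],
    [[-8, 15.6, 0], [0, 0, 0], 1.0],
    [[-11, 21.4, 0], [0, 0, 0], 1.0],
    [[-14, 27.2, 0], [0, 0, 0], 1.0],
    [[-17, 33, 0], [0, 0, 0], 1.0],
    [[-20, 38.9, 0], [0, 0, 0], 1.0],
    [[-22.3, 43.3, 0], [0, 0, 0], 1.0],
  ],
)

```text
time: 28.75
ee_pos: [0.5005, -0.2012, 0.2503]
eef_rot: [0.983, 0.181, 0.0, 0.0]
ft_force: [2.2, -0.2, -2.9]
width: 0.0144
```

Request:
play_rows(
  moves=[
    [[0, 0, 1], [0, 0, 0], 1.0],
    [[0, 0, 4], [0, 0, 0], 1.0],
    [[0, 0, 6], [0, 0, 0], 1.0],
    [[0, 0, 6], [0, 0, 0], 1.0],
    [[0, 0, 6], [0, 0, 0], 1.0],
    [[0, 0, 6], [0, 0, 0], 1.0],
  ],
)

```text
time: 29.5
ee_pos: [0.5015, -0.1993, 0.191]
eef_rot: [0.983, 0.181, 0.001, 0.001]
ft_force: [0.8, -0.3, -3.1]
width: 0.0144
```

```bash
python3 - <<'E'
from h import *
for i in range(4): w=camera('wrist')
s=read_state();M=R.from_quat(s['eef_rot']).as_matrix();print(s['time'],s['ee_pos'],s['ft_force'])
d=np.array([.501,-.204,s['ee_pos'][2]])-s['ee_pos'];print('tool delta cm',(M.T@d*100).round(2))
crop(w,'w14c',325,185,30,13);z=camera('side');crop(z,'s14c',319,245,30,13)
tip=s['ee_pos']-[0,0,.0854];print('tip',proj(w,tip),proj(w,[tip[0],tip[1],.085]))
E
```

```text
29.7 [ 0.50112338 -0.19935346  0.19034167] [-0.0613176   0.04627098 -3.63008513]
tool delta cm [-0.18  0.43  0.  ]
crop origin 295 155 scale 13
crop origin 289 215 scale 13
tip [324.75098427 193.32648025] [324.81778474 187.85937069]
```

View pics/w14c.png

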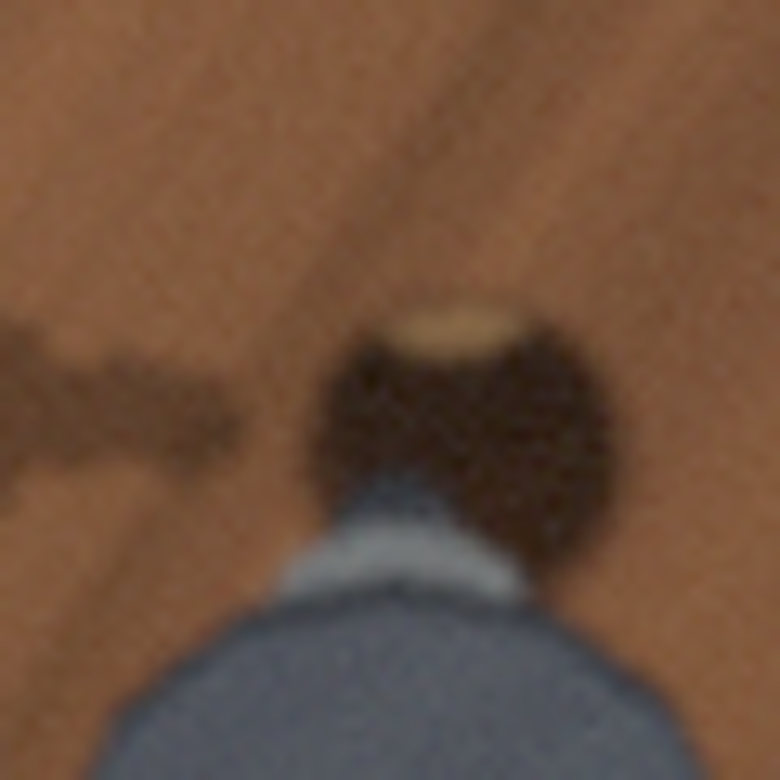

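View pics/s14c.png

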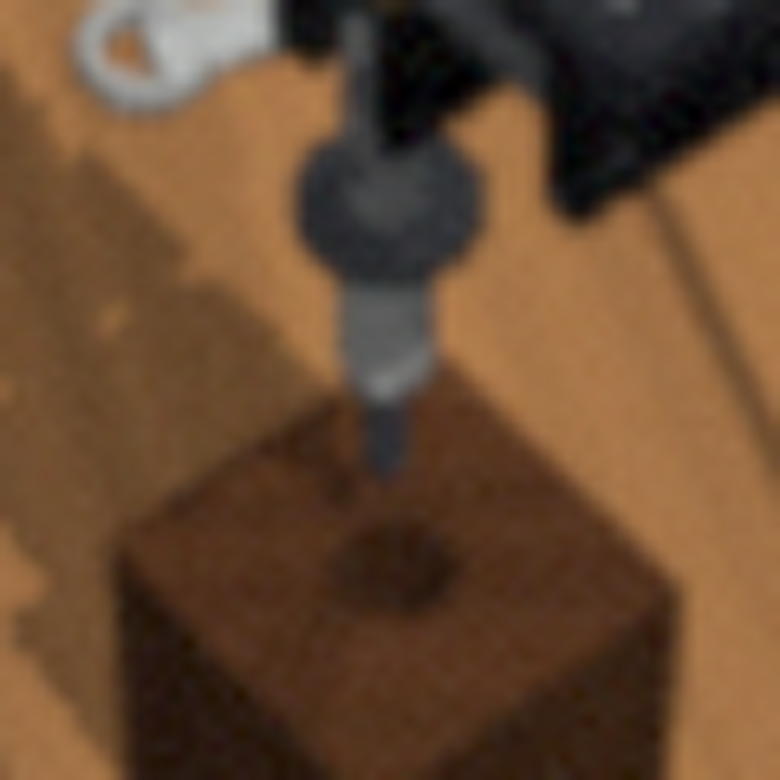

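```bash
python3 - <<'E'
from h import *
w=camera('wrist');z=camera('side');s=read_state();M=R.from_quat(s['eef_rot']).as_matrix();T=s['ee_pos'];tip=T-[0,0,.0854]
c=lambda u,v:((u+.5)/13-.5+289,(v+.5)/13-.5+215)
print(s['time'],'side tip pred',proj(z,tip),'below',proj(z,[tip[0],tip[1],.085]),'tip seen',c(385,475),'hole seen',c(396,567))
P0=proj(z,[tip[0],tip[1],.085]);
for n,k in(('tx',0),('ty',1)): print(n,(proj(z,np.r_[tip[:2],.085]+.001*M[:,k])-P0))
print('flange pred',proj(z,tip+[0,0,.082]),'seen',c(388,200)); print('barrel end pred',proj(z,tip+[0,0,.036]),'seen',c(388,385))
f=w['frame'];
h=atz(w,((463.5+.5)/13-.5+295,(445+.5)/13-.5+155),.085);print('wrist hole',h,'side hole',atz(z,c(396,567),.085),T)
E
```

```text
29.85 side tip pred [318.47161926 251.68664488] below [318.46362012 256.54570752] tip seen (318.15384615384613, 251.0769230769231) hole seen (319.0, 258.15384615384613)
tx [ 0.32420561 -0.21897475]
ty [0.26579754 0.2685003 ]
flange pred [318.50796904 229.60602611] seen (318.38461538461536, 229.92307692307693)
barrel end pred [318.4869647  242.36508219] seen (318.38461538461536, 244.15384615384616)
wrist hole [ 0.50192881 -0.20418632  0.085     ] side hole [ 0.50072027 -0.20408658  0.085     ] [ 0.50097576 -0.1992972   0.19003763]
```

Request:
play_rows(
  moves=[
    [[-0.09, 0.46, 0], [0, 0, 0], 1.0],
    [[-0.09, 0.46, 2], [0, 0, 0], 1.0],
    [[-0.09, 0.46, 4.7], [0, 0, 0], 1.0],
    [[-0.09, 0.46, 4.7], [0, 0, 0], 1.0],
    [[-0.09, 0.46, 4.7], [0, 0, 0], 1.0],
    [[-0.09, 0.46, 4.7], [0, 0, 0], 1.0],
    [[-0.09, 0.46, 4.7], [0, 0, 0], 1.0],
    [[-0.09, 0.46, 4.7], [0, 0, 0], 1.0],
  ],
)

```text
time: 30.85
ee_pos: [0.5019, -0.204, 0.1433]
eef_rot: [0.984, 0.181, 0.0, 0.0]
ft_force: [-0.4, 0.9, -3.0]
width: 0.0144
```

```bash
python3 - <<'E'
from h import *
for i in range(2): w=camera('wrist')
s=read_state();M=R.from_quat(s['eef_rot']).as_matrix();print(s['time'],s['ee_pos'],s['ft_force'])
crop(w,'w15c',325,200,30,13);z=camera('side');crop(z,'s15c',319,250,30,13)
E
```

```text
30.95 [ 0.50177737 -0.2039904   0.14306007] [-1.02075883 -0.25022308 -2.81694967]
crop origin 295 170 scale 13
crop origin 289 220 scale 13
```

View pics/w15c.png

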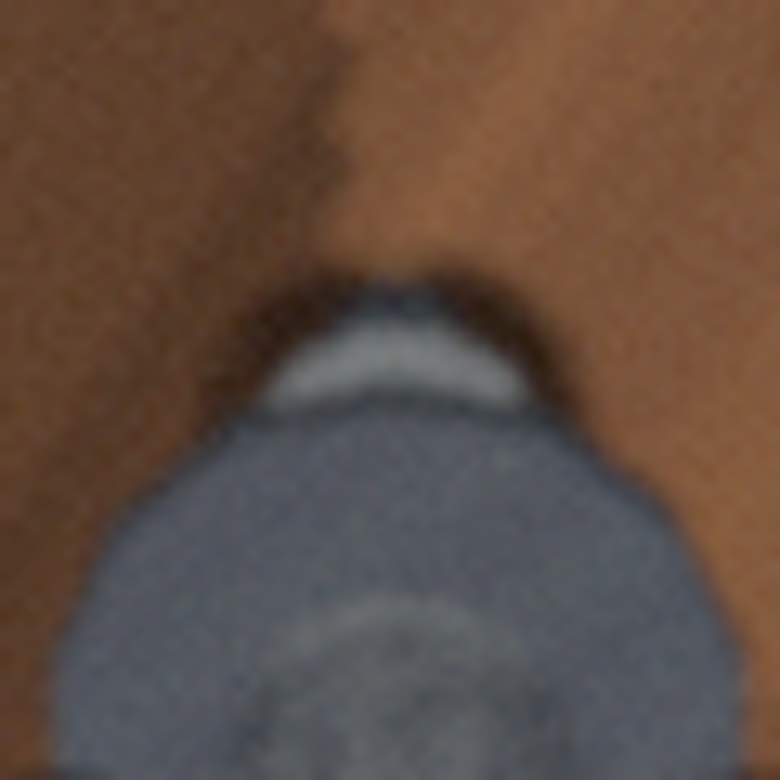

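View pics/s15c.png

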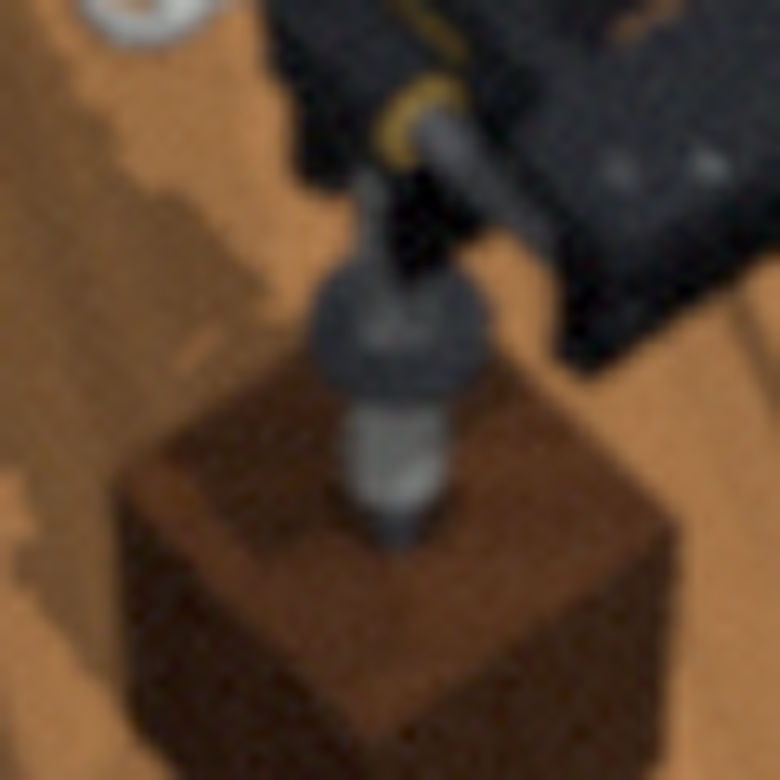

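Request:
play_rows(
  moves=[
    [[0, 0, 0.5], [0, 0, 0], 1.0],
    [[0, 0, 1.0], [0, 0, 0], 1.0],
    [[0, 0, 1.5], [0, 0, 0], 1.0],
    [[0, 0, 1.5], [0, 0, 0], 1.0],
  ],
)

```text
time: 31.5
ee_pos: [0.5014, -0.2038, 0.1273]
eef_rot: [0.984, 0.181, -0.0, -0.0]
ft_force: [-1.5, 0.7, -3.2]
width: 0.0145
```

Inside the hole, no resistance. On down.

Request:
play_rows(
  moves=[
    [[0, 0, 0.7], [0, 0, 0], 1.0],
    [[0, 0, 1.4], [0, 0, 0], 1.0],
    [[0, 0, 2.1], [0, 0, 0], 1.0],
    [[0, 0, 2.8], [0, 0, 0], 1.0],
    [[0, 0, 2.8], [0, 0, 0], 1.0],
    [[0, 0, 2.8], [0, 0, 0], 1.0],
  ],
)

```text
time: 32.25
ee_pos: [0.5019, -0.2039, 0.1001]
eef_rot: [0.983, 0.181, 0.0, 0.0]
ft_force: [-0.2, -0.3, -2.8]
width: 0.0147
```

```bash
python3 f.py
```

```text
32.45 [-3.53 -3.09 -2.98 -2.84] [ 2.0000e-01 -1.0000e-02 -3.1100e+00  5.0192e+02 -2.0400e+02  1.0020e+02] [-0.044  0.029 -0.039]
```

Request:
play_rows(
  moves=[
    [[0, 0, 0.25], [0, 0, 0], 1.0],
    [[0, 0, 0.5], [0, 0, 0], 1.0],
    [[0, 0, 0.5], [0, 0, 0], 1.0],
    [[0, 0, 0.5], [0, 0, 0], 1.0],
  ],
)

```text
time: 32.95
ee_pos: [0.5017, -0.2039, 0.0949]
eef_rot: [0.984, 0.181, -0.0, -0.0]
ft_force: [0.1, -0.3, -1.7]
width: 0.0144
```

Request:
play_rows(
  moves=[
    [[0, 0, 0.05], [0, 0, 0], 1.0],
    [[0, 0, 0.05], [0, 0, 0], 1.0],
  ],
)

```text
time: 33.2
ee_pos: [0.5018, -0.2039, 0.0945]
eef_rot: [0.983, 0.181, 0.0, 0.0]
ft_force: [0.4, 0.2, -1.8]
width: 0.0144
```

Request:
play_rows(
  moves=[
    [[0, 0, 0.05], [0, 0, 0], 1.0],
    [[0, 0, 0.05], [0, 0, 0], 1.0],
  ],
)

```text
time: 33.45
ee_pos: [0.502, -0.2039, 0.0944]
eef_rot: [0.983, 0.181, 0.0, 0.0]
ft_force: [-0.7, 1.5, 3.1]
width: 0.0138
```

Request:
play_rows(
  moves=[
    [[0, 0, 0], [0, 0, 0], 3.0],
    [[0, 0, 0], [0, 0, 0], 5.0],
    [[0, 0, 0], [0, 0, 0], 8.0],
    [[0, 0, 0], [0, 0, 0], 8.0],
    [[0, 0, 0], [0, 0, 0], 8.0],
    [[0, 0, 0], [0, 0, 0], 8.0],
  ],
)

```text
time: 34.2
ee_pos: [0.5017, -0.2039, 0.0939]
eef_rot: [0.983, 0.181, 0.0, 0.0]
ft_force: [0.2, -0.5, -0.5]
width: 0.0666
```

```bash
python3 - <<'E'
from h import *
w=camera('wrist');save(w,'w16');z=camera('side');crop(z,'s16c',319,255,30,13)
s=read_state();print(s['time'],s['width'],s['ft_force'],s['ee_pos'])
E
```

```text
crop origin 289 225 scale 13
34.3 0.07375406845528193 [-0.82511178 -0.4411122  -0.17021784] [ 0.50174492 -0.20395318  0.09392943]
```

View pics/w16.png

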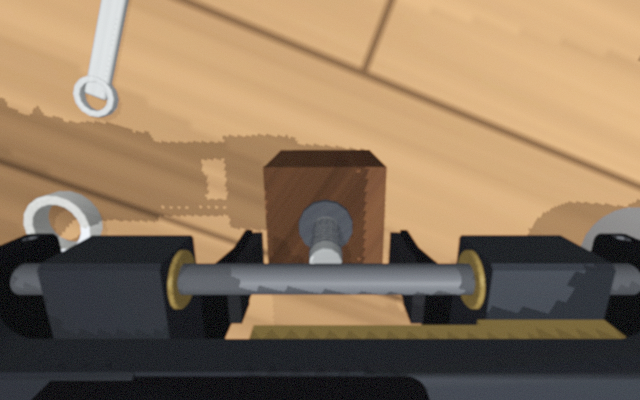

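View pics/s16c.png

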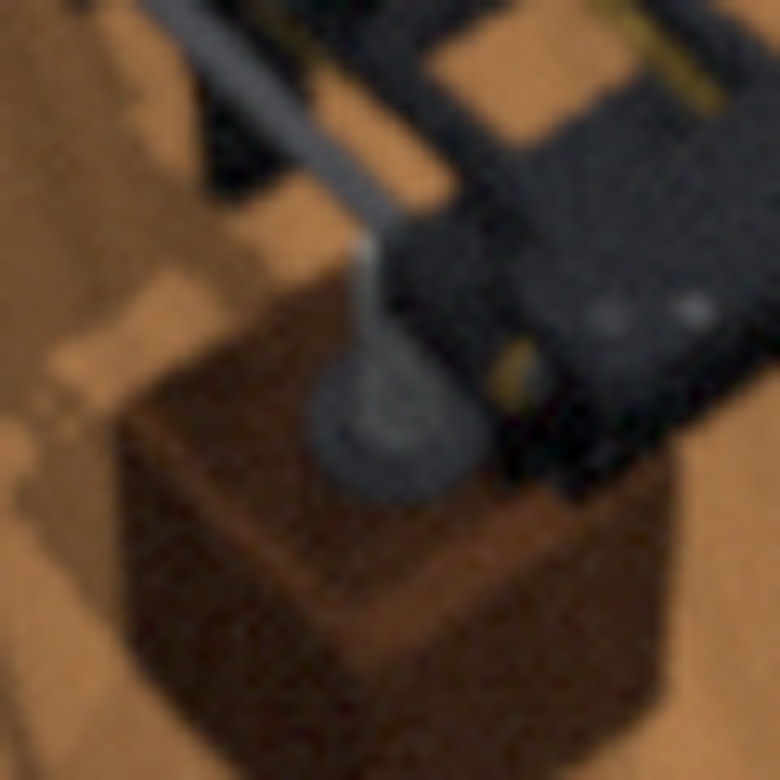

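Released and seated. Retreat straight up.

Request:
play_rows(
  moves=[
    [[0, 0, -2], [0, 0, 0], 8.0],
    [[0, 0, -6], [0, 0, 0], 8.0],
    [[0, 0, -10], [0, 0, 0], 8.0],
    [[0, 0, -15], [0, 0, 0], 8.0],
    [[0, 0, -18], [0, 0, 0], 8.0],
    [[0, 0, -18], [0, 0, 0], 8.0],
  ],
)

```text
time: 35.05
ee_pos: [0.5029, -0.2041, 0.2764]
eef_rot: [0.983, 0.181, 0.002, 0.001]
ft_force: [-0.4, 0.1, 0.4]
width: 0.0799
```

Request:
play_rows(
  moves=[
    [[0, 0, 0], [0, 0, 0], 8.0],
    [[0, 0, 0], [0, 0, 0], 8.0],
    [[0, 0, 0], [0, 0, 0], 8.0],
    [[0, 0, 0], [0, 0, 0], 8.0],
  ],
)

```text
time: 35.55
ee_pos: [0.5016, -0.2039, 0.2735]
eef_rot: [0.984, 0.181, -0.0, -0.0]
ft_force: [0.3, -0.4, -0.4]
width: 0.08
```

```bash
python3 - <<'E'
from h import *
z=camera('side');save(z,'s17');crop(z,'s17c',320,265,40,9);w=camera('wrist');crop(w,'w17c',325,180,30,13)
s=read_state();print(s['time'],s['ee_pos'],s['ft_force'])
E
```

```text
crop origin 280 225 scale 9
crop origin 295 150 scale 13
35.65 [ 0.50165309 -0.20388238  0.27373222] [0.17398635 0.48826334 0.08252458]
```

View pics/s17.png

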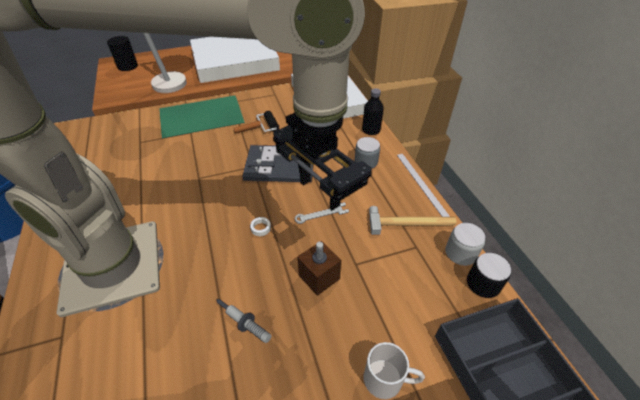

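View pics/s17c.png

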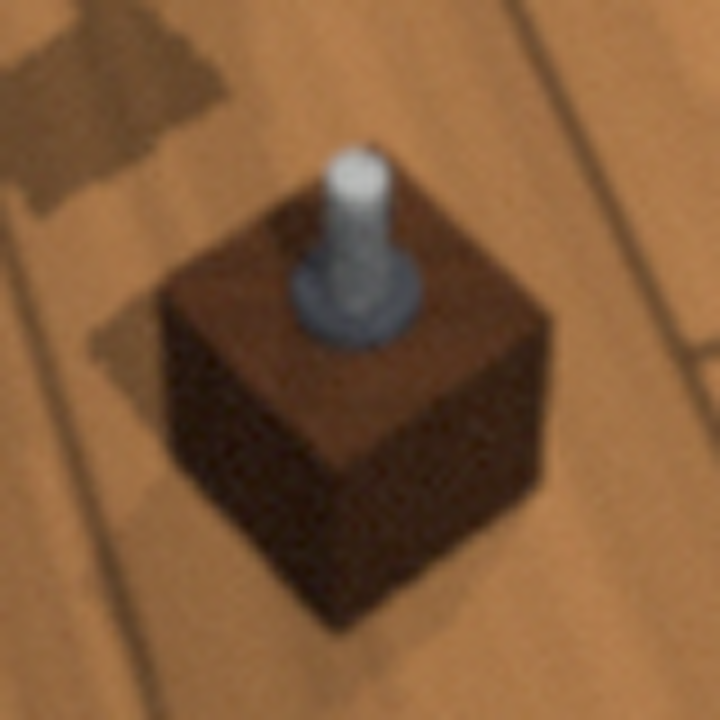

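View pics/w17c.png

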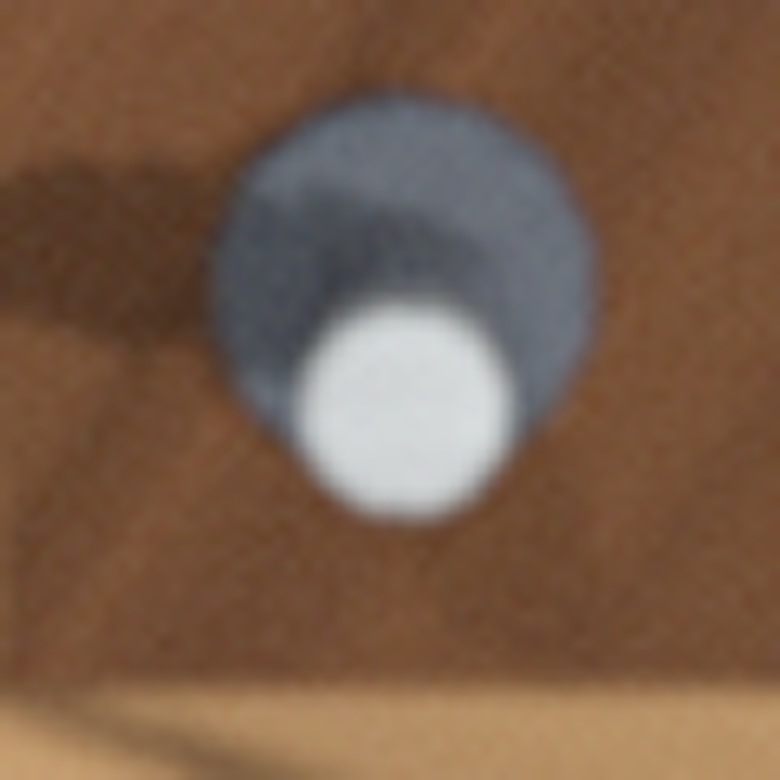

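The punch stands upright with its flange flush on the block, at side (320,253), almost exactly as it stood at the start. The other things I can see in the side view are in place.

```bash
python3 -c "
from bench import *
print(close_job())"
```

```text
the job is handed in; nothing more can be done
None
```

I punched the cross with the smaller punch, put it back in its stand and handed the job in at about 36 s of the 58 s. No verdict was reported, so the result below rests on my own readings.

- **Punching:** I pressed straight down on the cross. There was about 9 mm of slack at about 2 to 3 N, then the force climbed to about 14 N and fell to about 4.5 N. When it began to rise again (about 6 N) I lifted.
- **The snap:** I took this force drop as the snap, because I had no direct reading of the latch. The fall was gradual, over about 2 mm of travel and 3 s, not all at once as described, because I advanced in very small steps.
- **Position on the cross:** The cameras disagreed by 1 to 2 mm. I aligned the nose to the cross in wrist views from two directions, and I estimate the remaining error was about 1 mm. The arm moved sideways about 0.7 mm under load.
- **Return to the stand:** My estimates of the hole's position disagreed by up to 2 mm along one axis. The punch went in without resistance, and the force rose only when the flange seated.
- **Last checks:** The pictures show the punch upright with its flange on the block, and the gripper is clear of it, about 18 cm above where it let go. The wrist force is near zero. The things in view lie where they did; the brass block and brayer were partly hidden by the arm in that last view, so I did not fully check those two.

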